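Nip up the microscope stand's column clamp with the long arm of the hex key

TASK

The hex key has been left with its long arm in the column clamp's screw, which is only finger-tight: draw it out, lay it flat on the desk and let it go, then take it again the other way and seat its short arm fully in the screw, the long arm pointing to the right. Press down on the outer half of the long arm until the screw comes up solid. Then take the key out and put it in the kidney dish, without knocking against the other things.

Things in the scene. Friction and masses are not known exactly. Their poses are not given: they have to be found in the camera images.
- stand: Microscope stand, fixed: grey base 18 mm thick (x -75 to 75, y -75 to 175 mm), steel pillar 32 mm thick, 246 high, and on it a white split clamp block (x -30 to 30, y -62 to 34, z 113 to 157 mm); a focus arm with an empty ring reaches on left to y 172, at z 124 to 146. Origin: pillar axis at desk height. x points away from the robot (within 0.2 rad of world x), y left, z up.
- socket_mouth (a point): Centre of the mouth of the hexagon socket in the clamp screw's dark round head (28 mm across, 30 long), right-hand front of the clamp block, facing the robot, at (-63, -40, 135) mm in the stand's frame. x: screw's axis, level, into the socket; the frame turns with the screw. 4 mm lead-in cone, 22 mm wide at the face, then hexagon 15 mm across flats: the key is 0.5 mm free all round.
- socket_floor (a point): Centre of the socket's bottom, 32 mm in from the mouth; an arm of the key is home when its tip is here. With the screw at 0 two flats of the socket are upright, so the key goes in with the plane of its L level (the other arm to the left or right), or turned by multiples of 60 degrees; it has about 6 degrees of free turn either way. Same axes as the mouth.
- screw (a joint): Turn of the clamp screw, rad: within 0.03 of 0 at the start (finger-tight); grows clockwise as seen from the robot (an arm pointing right, -y, moves down) and comes up solid at a stop at 0.55. It takes about 0.8 N m at the start and 1.1 N m near the stop (6 to 9 N at 130 mm from the axis) and stays where it is left.
- key: L-shaped steel hex key, bar 14 mm across flats, 16 across corners, 0.25 kg. Origin: where the two centrelines would meet (bend radius 18 mm, so no steel just there); x along the long arm, y along the short arm, z across the L. The bar's sides that face along the plane of the L are flats. Lying flat, its centreline is 8 mm above the desk. Centre of mass about 53 mm along x, 7 mm along y.
- key_short_tip (a point): Centre of the short arm's end face, 56 mm from the key's origin along y; the last 2.5 mm taper to 10 mm. At the start the short arm is at the robot's end, pointing up and left, 60 degrees above level. Laid with the long arm on the desk in that attitude and let go, the key rolls over to the left and lies flat, its z up.
- key_long_tip (a point): Centre of the long arm's end face (its free end), 140 mm from the key's origin along x; tapered likewise. At the start the long arm stands 30 mm deep in the screw, loosely, its bend sagging some 5 degrees below level, its bend towards the robot.
- dish: Enamelled kidney dish, cream with a dark rim, 113 x 263 x 48 mm, standing fast on the desk, left of the work. Origin: centre of its underside; y along its length. The hollow is about 180 x 75 mm at the floor (5 mm thick) and widens to the rim; the key fits in it lying along its length.
- amber: Brown bottle with a gold cap, 51 mm wide, 120 mm high; origin under its centre. A bystander, right rear; like the other bystanders it stands fast.
- wash: Large white bottle with a brown cap, 84 mm wide, 180 mm high; origin under its centre. A bystander, left of the stand.
- petri: Closed petri dish, 92 mm wide, 14 mm high; origin under its centre. A bystander, right front.
- tape: Roll of brown tape lying flat, 93 mm wide, 48 mm high; origin under its centre. A bystander, right of the stand.
- marker_: Black and white marker pen lying along its y axis, 135 mm long, 17 mm thick; origin under its centre. A bystander at the right edge.

How it is judged:
On the way, in this order (a step that is already met when the one before it is completed fails the run):
1. the key lies flat on the desk, let go, the screw not yet turned (height (world z) of each of key, key_long_tip, key_short_tip below 0.012 m and contact force between the fingers and key below 0.3 N and value of joint screw below 0.15 rad), for 0.2 s.
2. the short arm is seated in the screw, which is not yet turned (distance between key_short_tip and socket_floor below 0.009 m and value of joint screw below 0.2 rad), for 0.2 s.
3. the screw is turned up solid with the short arm in it and the hand at the outer half of the long arm (distance between key_short_tip and socket_floor below 0.009 m and value of joint screw above 0.47 rad and distance between the grasp point and key_long_tip below 0.085 m), for 0.1 s.
At the end, for the whole second after the job is handed in: The clamp screw is up solid (joint above 0.46 of 0.55 rad), and the key lies at rest and let go inside the kidney dish: its bend and both its ends within the dish's outline and no higher than 55 mm above its underside (value of joint screw above 0.46 rad and linear speed of key below 0.02 m/s and contact force between the fingers and key below 0.1 N and x of key in the frame of dish between -0.06 and 0.06 m and y of key in the frame of dish between -0.132 and 0.132 m and z of each of key, key_long_tip, key_short_tip in the frame of dish below 0.055 m and x of key_long_tip in the frame of dish between -0.06 and 0.06 m and y of key_long_tip in the frame of dish between -0.132 and 0.132 m and x of key_short_tip in the frame of dish between -0.06 and 0.06 m and y of key_short_tip in the frame of dish between -0.132 and 0.132 m); the robot touches nothing.
It fails at once if the hand or the arm knocks against the brown bottle (contact force between any of the fingers, the arm and amber above 5 N).
It fails at once if the hand or the arm knocks against the large white bottle (contact force between any of the fingers, the arm and wash above 5 N).
It fails at once if the hand or the arm knocks against the petri dish (contact force between any of the fingers, the arm and petri above 5 N).
It fails at once if the hand or the arm knocks against the tape roll (contact force between any of the fingers, the arm and tape above 5 N).
It fails at once if the hand or the arm knocks against the marker (contact force between any of the fingers, the arm and marker_ above 5 N).
It also fails if it takes over 72 s, if anything falls off the work surface, if the arm or the gripper's body presses on something with over 40 N, if the wrist force passes 120 N, or if a joint passes its speed limit or range.

ROBOT

A 7-joint arm with a two-finger parallel gripper is mounted at the origin on a cart in front of the work surface, level with it; the furniture and walls round the work are solid. World frame = base frame: x ahead of the robot, y to its left, z up, the work surface at z = 0. Lengths are in m, angles in rad, forces in N, time in s.
With the tool pointing down it reaches from about 0.425 to 0.8 m from the base axis. Payload 8.3 kg.
Tool frame: the origin (TCP) lies at the very end of the fingers, on their centre line; the grasp point (between the pads) lies manip.grip_depth behind it (manip.grip_depth is the distance from the TCP to the grasp point, in m); z points along the fingers, y is the line along which they close (so a half turn about z gives the same grasp; the last joint's range is limited). The gripper opens to 85 mm and grips with 20 to 120 N. Pads are 22 mm wide; open, the fingers measure 114 mm over their backs; the gripper's body (76 mm by 85 mm) begins 54 mm behind the grasp point. The pads swing forward as they close: fully open they stand 13 mm farther back than shut.
Start: joints at [1.037, 0.383, 0.016, 1.37, -0.006, 1.388, -0.046], TCP at [0.284, -0.557, 0.231] pointing down, gripper open.
Joint ranges: [-2.95, 2.95], [-0.25, 2.06], [-1.52, 1.56], [0.18, 2.33], [-1.44, 4.58], [0.02, 2.06], [-3.01, 3.01]. Speed limits (rad/s): [2.39, 2.39, 3.01, 3.01, 3.14, 3.14, 3.14].

INTERFACE

Orientations are given as a 3x3 rotation matrix whose columns are the frame's x, y, z axes.
In Python, from bench import manip gives the robot as it stands.
- The arm moves only by the tool move_arm, never from a script. Its argument "increments" is a list of rows, each an object of numbers: "dx", "dy", "dz": the shift along the tool's x, y, z in m; "ax", "ay", "az": the turn, a rotation vector about the tool's x, y, z in degrees; "gripper": the opening, from 0 (shut) to 1 (fully open). In form: [{"dx": .., "dy": .., "dz": .., "ax": .., "ay": .., "az": .., "gripper": ..}, ...]. A call has 1 to 20 rows; each row shifts and turns the commanded pose from where the row before left it, along the tool's axes as they then stand; what a row does not reach is not made up. A row lasts 1/10 s, in which the tool goes at most 50 mm and 8.59 degrees, less where a joint would pass 70% of its speed; a pose out of reach is approached as far as the arm can. A call is refused whole if a number of a shift passes 0.05 or a number of a turn 8.59, either way. A call with a gripper value outside its range is refused whole. The fingers move at their own pace and stop on an object; "squeeze" is the grip in N (left out, the last holds). Time passes only in rows, so rows that do not move let the fingers close. It gives the time, the measured TCP pose, the force, the opening and the grip force at its end, in the units of the state.
- manip.observe(): the state, without advancing time (a new reading comes with each control period).
- manip.get_image(name): name is "scene" or "side" or "wrist"; returns a dict with "pixels" (480x640x3 uint8, red, green, blue), "depth" (480x640 float32, m along the optical axis (not along the pixel's ray), 0 where there is no reading), "K" (3x3 intrinsics, pixels), "R" (3x3) and "t" (3): a world point X has camera coordinates R X + t. Camera axes: x right, y down, z forward; pixel columns grow to the right and rows downward; lengths in m; the calibration is good to about 2 mm. A picture is of the moment at which its call begins.
- manip.sign_off(): hands the job in; it is judged then, once.
The state is a dict: "clock": time; "joint_pos": joint angles; "qvel": joint speeds; "joint_efforts": joint torques, N m; "ee_pos": TCP position; "tcp_rot": TCP orientation; "contact_force": force on the tool from outside, world axes, zero at the start; "moment": the same for the moment, N m; "width": finger opening in m; "grip_force": force on a finger pad.
Only numpy, scipy, OpenCV 4.12 (cv2) and the standard library are available. Lean on these libraries where they do the work, as an engineer would, in place of code of your own. Each camera call takes 0.05 s, during which the arm holds its last target. There are 200 camera calls.

## Working session

There is one attempt and no reset: what is moved stays moved. The work goes in short steps, Python scripts to look and compute and a tool call to move; the robot and the scene stay as the last step left them, time stands still between calls to the robot, and variables do not carry over. Pictures are saved under pics/ and viewed, at most 10 in all, crops included, and the job is handed in when it is done.

Besides the shell and the picture viewer there is one more tool, called after ">>>" as name(argument=value, ...), one argument or row to a line, values as JSON. move_arm: Moves the arm, as the interface text tells. Its arguments: {"type":"object","properties":{"increments":{"type":"array"},"squeeze":{"type":"number"}},"required":["increments"]}

```bash
mkdir -p pics; ls; cat > h.py <<'E'
import numpy as np, cv2
from bench import manip
def grab(n):
    im=manip.get_image(n); cv2.imwrite(f'pics/{n}_{int(manip.observe()["clock"]*100)}.png',im['pixels'][:,:,::-1]); return im
def cloud(im):
    K,R,t,d=im['K'],np.array(im['R']),np.array(im['t']),im['depth']
    v,u=np.mgrid[:480,:640]; c=np.stack([(u-K[0][2])/K[0][0]*d,(v-K[1][2])/K[1][1]*d,d],-1)
    return (c-t)@R
E
python3 - <<'E'
from h import *
s=manip.observe(); print({k:np.round(v,3).tolist() for k,v in s.items()}, manip.grip_depth)
for n in['scene','side','wrist']:
    im=grab(n); print(n,np.round(-np.array(im['R']).T@np.array(im['t']),3),np.round(np.array(im['R'])[2],2),im['K'][0][0]); np.savez(f'{n}.npz',p=cloud(im),c=im['pixels'],**{k:im[k] for k in['K','R','t','depth']})
a=cv2.imread('pics/scene_%d.png'%int(s['clock']*100))
E
ls pics
```

```text
pics
{'clock': 0.0, 'joint_pos': [1.037, 0.384, 0.016, 1.371, -0.006, 1.388, -0.047], 'qvel': [-0.001, -0.001, -0.002, 0.0, -0.001, 0.002, -0.0], 'joint_efforts': [0.0, -62.758, 0.844, -37.182, 0.017, 0.014, -0.0], 'ee_pos': [0.283, -0.557, 0.23], 'tcp_rot': [[0.891, 0.454, -0.001], [0.454, -0.891, 0.002], [-0.0, -0.002, -1.0]], 'contact_force': [0.282, 0.177, -0.21], 'moment': [-0.004, -0.009, -0.016], 'grip_force': 0.0, 'width': 0.085} 0.0187
scene [0.072 0.614 0.883] [ 0.47 -0.51 -0.72] 484.7468943004109
side [0.362 0.88  0.728] [ 0.18 -0.8  -0.57] 436.1394772716273
wrist [ 0.348 -0.523  0.373] [-0.26 -0.13 -0.96] 373.12111949059846
scene_5.png
side_10.png
wrist_15.png[ WARN:0@6.230] global loadsave.cpp:275 findDecoder imread_('pics/scene_0.png'): can't open/read file: check file path/integrity
```

View pics/scene_5.png

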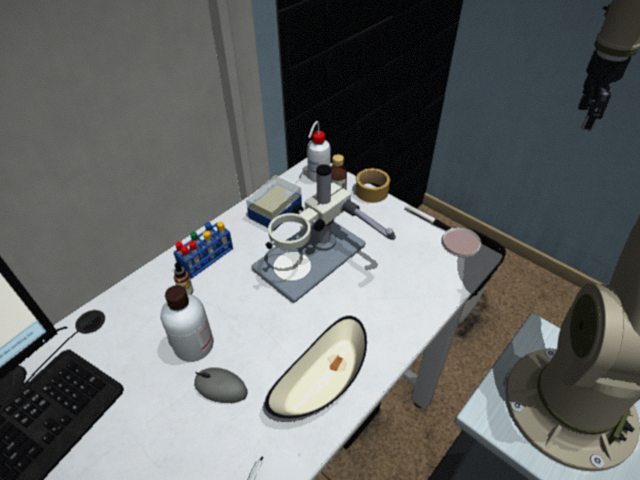

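View pics/side_10.png

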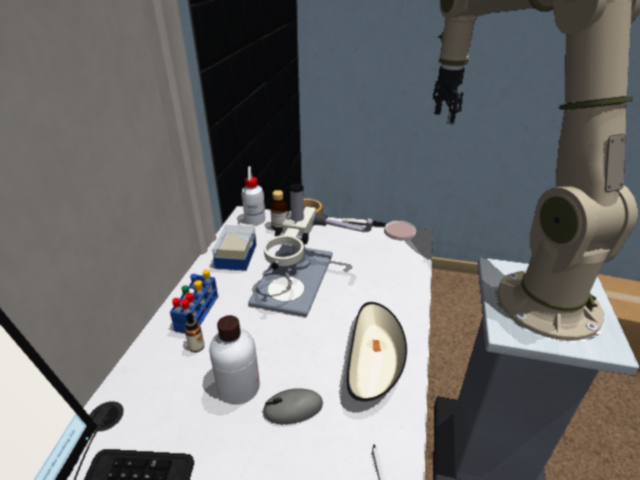

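```bash
python3 - <<'E'
import numpy as np, cv2
for n in['scene','side']:
    f=np.load(n+'.npz'); p=f['p']; c=f['c'].astype(int); ok=f['depth']>0
    z=p[...,2]; b=ok&(p[...,0]>.3)&(p[...,0]<1)&(abs(p[...,1])<.6)
    roi=np.zeros_like(ok)
    print(n,'desk z',np.median(z[b&(abs(z)<.01)]))
    pl=b&(abs(z-.018)<.006)&(c.sum(-1)<420)&(abs(c[...,0]-c[...,2])<50)
    k,l,st,ce=cv2.connectedComponentsWithStats(pl.astype(np.uint8)); i=1+np.argmax(st[1:,4]); q=p[l==i]
    r=cv2.minAreaRect((q[:,:2]*1000).astype(np.float32)); print('base',r,st[i],q[:,2].mean(),'corners',cv2.boxPoints(r).tolist())
    cx,cy=r[0]
    d=np.hypot(p[...,0]-cx/1e3,p[...,1]-cy/1e3)
    pil=b&(z>.165)&(z<.235)&(d<.12); q=p[pil]; print('pillar',len(q),q[:,:2].mean(0),q[:,:2].min(0),q[:,:2].max(0),q[:,2].max())
    # clusters of tall things
    t=b&(z>.01); k,l,st,ce=cv2.connectedComponentsWithStats(t.astype(np.uint8))
    for i in range(1,k):
        if st[i,4]>80:
            q=p[l==i]; print(st[i].tolist(),'min',q.min(0).round(3),'max',q.max(0).round(3))
    dk=b&(z>.03)&(z<.06)&(c.sum(-1)<200)&(p[...,1]>-0.1)&(p[...,0]<.65)
    k,l,st,ce=cv2.connectedComponentsWithStats(dk.astype(np.uint8),connectivity=8); i=1+np.argmax(st[1:,4]); q=p[l==i]
    print('dish rim',st[i],cv2.minAreaRect((q[:,:2]*1000).astype(np.float32)),q[:,2].mean())
E
```

```text
scene desk z -0.000915766112017541
base ((622.0942993164062, 55.0284423828125), (248.2605438232422, 149.95892333984375), 87.27079010009766) [ 252  222  113   79 2811] 0.01651525432627937 corners [[541.2893676757812, -65.39083099365234], [691.0781860351562, -72.5312271118164], [702.8992309570312, 175.44772338867188], [553.1104125976562, 182.58810424804688]]
pillar 360 [0.61439179 0.01144226] [ 0.60350612 -0.00611963] [0.63444215 0.01991014] 0.23483697581744964
[0, 0, 396, 343, 95318] min [ 0.438 -0.6    0.01 ] max [0.939 0.6   0.616]
[586, 0, 37, 77, 755] min [ 0.3   -0.565  0.357] max [ 0.34  -0.514  0.519]
[578, 78, 16, 32, 198] min [ 0.3   -0.6    0.241] max [ 0.32  -0.55   0.336]
[355, 168, 35, 32, 775] min [ 0.615 -0.289  0.01 ] max [ 0.707 -0.194  0.051]
[405, 204, 76, 51, 852] min [ 0.327 -0.28   0.01 ] max [ 0.552 -0.184  0.018]
[160, 221, 73, 139, 4654] min [0.595 0.156 0.01 ] max [0.835 0.435 0.182]
[264, 315, 103, 103, 2737] min [0.323 0.139 0.01 ] max [0.438 0.401 0.05 ]
[56, 349, 67, 64, 1710] min [0.643 0.544 0.01 ] max [0.811 0.6   0.03 ]
[194, 367, 54, 35, 1408] min [0
[... 766 characters left out ...]
ax [ 0.348 -0.482  0.589]
[248, 184, 169, 132, 7102] min [ 0.329 -0.29   0.01 ] max [0.76  0.181 0.248]
[212, 224, 45, 45, 1602] min [ 0.756 -0.075  0.01 ] max [0.853 0.059 0.072]
[170, 269, 48, 81, 1987] min [0.749 0.155 0.01 ] max [0.836 0.334 0.101]
[347, 302, 61, 100, 2123] min [0.325 0.139 0.01 ] max [0.44  0.401 0.05 ]
[209, 315, 51, 88, 3284] min [0.598 0.356 0.01 ] max [0.677 0.434 0.183]
[264, 388, 60, 36, 1573] min [0.47  0.387 0.01 ] max [0.573 0.454 0.043]
[91, 449, 104, 31, 2398] min [0.648 0.542 0.01 ] max [0.813 0.6   0.03 ]
dish rim [347 307  59  95 290] ((374.73077392578125, 281.77838134765625), (244.5099639892578, 100.77083587646484), 71.80960845947266) 0.043887118579206144
```

```bash
python3 - <<'E'
import cv2
a=cv2.imread('pics/scene_5.png')[140:300,230:490]
cv2.imwrite('pics/crop1.png',cv2.resize(a,None,fx=3,fy=3,interpolation=cv2.INTER_CUBIC))
E
```

```text
(no output)
```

View pics/crop1.png

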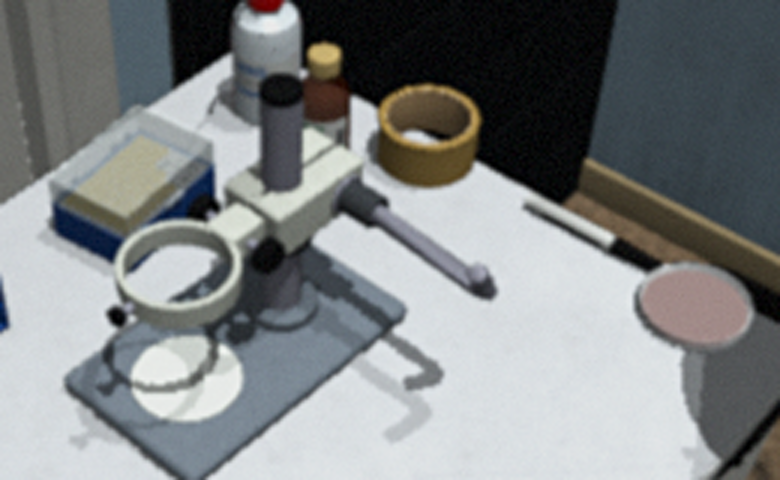

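```bash
python3 - <<'E'
import numpy as np, cv2
O=np.array([.6195,.0045,0]);a=-.0476;R=np.array([[np.cos(a),-np.sin(a),0],[np.sin(a),np.cos(a),0],[0,0,1]])
for n in['scene','side']:
    f=np.load(n+'.npz'); p=f['p']; ok=f['depth']>0
    q=(p-O)@R
    if n=='scene':
        for lo,hi in[(.168,.185),(.185,.2),(.2,.215),(.215,.23)]:
            m=ok&(q[...,2]>lo)&(q[...,2]<hi)&(abs(q[...,0])<.05)&(abs(q[...,1])<.05); print('pillar',m.sum(),q[m].min(0).round(4),q[m].max(0).round(4))
    m=ok&(q[...,2]>.149)&(q[...,2]<.163)&(abs(q[...,0])<.05)&(abs(q[...,1])<.09); print('block top',m.sum(),np.percentile(q[m],[2,50,98],axis=0).round(4))
    m=ok&(q[...,2]>.08)&(q[...,2]<.2)&(q[...,0]<-.055)&(q[...,0]>-.3)&(abs(q[...,1]+.04)<.07)
    for x in np.arange(-.2,-.055,.01):
        k=m&(abs(q[...,0]-x)<.005)
        if k.sum(): print(n,round(x,3),k.sum(),'y',np.percentile(q[k][:,1],[0,50,100]).round(4),'z',np.percentile(q[k][:,2],[0,50,100]).round(4))
E
```

```text
pillar 77 [-0.014  -0.0096  0.1682] [0.0088 0.0145 0.1846]
pillar 73 [-0.016  -0.011   0.1851] [0.0145 0.0153 0.1991]
pillar 84 [-0.0137 -0.0103  0.2   ] [0.0141 0.0148 0.215 ]
pillar 80 [-0.0134 -0.0088  0.2151] [0.0127 0.0156 0.2298]
block top 618 [[-0.0283 -0.06    0.1493]
 [-0.0086 -0.0042  0.1549]
 [ 0.0295  0.0324  0.1609]]
scene -0.18 47 y [-0.0371 -0.02   -0.0095] z [0.1336 0.158  0.1726]
scene -0.17 38 y [-0.036  -0.0163 -0.0089] z [0.1285 0.1678 0.1747]
scene -0.16 7 y [-0.0358 -0.0346 -0.0324] z [0.1217 0.1286 0.1309]
scene -0.15 16 y [-0.0417 -0.0374 -0.0357] z [0.1218 0.1274 0.1324]
scene -0.14 31 y [-0.0492 -0.0387 -0.035 ] z [0.1225 0.1307 0.1345]
scene -0.13 31 y [-0.0508 -0.0389 -0.035 ] z [0.1232 0.1309 0.1368]
scene -0.12 30 y [-0.0501 -0.0386 -0.0342] z [0.1242 0.1326 0.1363]
scene -0.11 29 y [-0.0485 -0.0381 -0.0339] z [0.1229 0.1331 0.1376]
scene -0.1 32 y [-0.0495 -0.0384 -0.0339] z [0.1253 0.1344 0.138 ]
scene -0.09 29 y [-0.0491 -0.0377 -0.0337] z [0.1258 0.1341 0.1384]
scene -0.08 29 y [-0.0496 -0.0382 -0.0346] z [0.1253 0.1366 0.1406]
scene -0.07 30 y [-0.0
[... 379 characters left out ...]
.0242] z [0.1221 0.1315 0.1497]
side -0.15 22 y [-0.046  -0.0394 -0.0362] z [0.1231 0.1303 0.1342]
side -0.14 24 y [-0.0506 -0.0391 -0.035 ] z [0.122  0.1309 0.1375]
side -0.13 23 y [-0.0449 -0.0396 -0.0329] z [0.1236 0.1311 0.1348]
side -0.12 24 y [-0.0465 -0.0391 -0.0359] z [0.1244 0.1328 0.138 ]
side -0.11 24 y [-0.0528 -0.0397 -0.0358] z [0.1236 0.1325 0.1394]
side -0.1 24 y [-0.0492 -0.0387 -0.0356] z [0.1265 0.1346 0.1377]
side -0.09 22 y [-0.0451 -0.0383 -0.0345] z [0.1285 0.1344 0.14  ]
side -0.08 22 y [-0.0481 -0.0388 -0.0343] z [0.1263 0.1361 0.1419]
side -0.07 20 y [-0.045  -0.039  -0.0353] z [0.1274 0.1361 0.1399]
side -0.06 44 y [-0.0568 -0.0375 -0.0286] z [0.1225 0.1377 0.1492]
```

>>> move_arm(
  increments=[
    {"dx": 0.0225,"dy": -0.018,"gripper": 1},
    {"dx": 0.0225,"dy": -0.018},
    {"dx": 0.0225,"dy": -0.018},
    {"dx": 0.0225,"dy": -0.018},
    {"dx": 0.0225,"dy": -0.018},
    {"dx": 0.0225,"dy": -0.018},
    {"dx": 0.0225,"dy": -0.018},
    {"dx": 0.0225,"dy": -0.018},
    {"dx": 0.0225,"dy": -0.018},
    {"dx": 0.0225,"dy": -0.018},
    {"dx": 0.0225,"dy": -0.018},
    {"dx": 0.0225,"dy": -0.018},
    {"dx": 0.0225,"dy": -0.018},
    {"dx": 0.0225,"dy": -0.018},
    {"dx": 0.0225,"dy": -0.018},
    {"dx": 0.0225,"dy": -0.018},
    {"dx": 0.0225,"dy": -0.018},
    {"dx": 0.0225,"dy": -0.018},
    {"dx": 0.0225,"dy": -0.018},
    {"dx": 0.0225,"dy": -0.018},
  ],
  squeeze=60,
)

```text
validation failed for argument at $.in...
```

>>> move_arm(
  increments=[
    {"az": -8.35},
    {"az": -8.35},
    {"az": -8.35},
    {"az": -8.35},
    {"az": -8.35},
    {"az": -8.35},
    {"az": -8.35},
    {"az": -8.35},
    {"az": -8.35},
    {"az": -8.35},
    {"az": -8.35},
    {"az": -8.35},
    {"az": -8.35},
    {"az": -8.35},
    {"az": -8.35},
    {"az": -8.35},
    {"az": -8.35},
    {"az": -8.35},
  ],
)

```text
validation failed for argument at $.in...
```

```bash
cat >> h.py <<'E'
a=-.0476; Ry=np.array([[np.cos(a),-np.sin(a),0],[np.sin(a),np.cos(a),0],[0,0,1]])
def st():
    s=manip.observe(); print('t',s['clock'],'p',np.round(s['ee_pos'],4),'q',np.round(s['joint_pos'],2),'F',np.round(s['contact_force'],1),'M',np.round(s['moment'],2),'w',round(s['width'],4),'g',round(s['grip_force'],1)); return np.array(s['ee_pos']),np.array(s['tcp_rot'])
def go(p,R):
    from scipy.spatial.transform import Rotation as Ro
    e,T=st(); print('shift now',np.round(T.T@(np.array(p)-e),4),'then turn',np.round(np.degrees(Ro.from_matrix(T.T@R).as_rotvec()),2))
RA=Ry@np.array([[-1,0,0],[0,1,0],[0,0,-1.]])   # fingers close along stand y
RB=Ry@np.array([[0,1,0],[1,0,0],[0,0,-1.]])    # close along stand x (after -90 turn)
E
python3 -c "
from h import *
go([.5197,-.0318,.123],RA)"
```

```text
t 0.15 p [ 0.2834 -0.5566  0.2305] q [ 1.04  0.38  0.02  1.37 -0.01  1.39 -0.05] F [ 0.4 -0.6 -0.7] M [ 0.04 -0.05 -0.03] w 0.0853 g 0.0
shift now [ 0.4487 -0.3604  0.1081] then turn [-3.000e-02 -1.100e-01 -1.503e+02]
```

>>> move_arm(
  increments=[
    {"dx": 0.0225,"dy": -0.018,"dz": 0,"ax": 0,"ay": 0,"az": 0,"gripper": 1},
  ],
  squeeze=60,
)

```text
clock: 0.25
ee_pos: [0.2922, -0.5331, 0.2302]
tcp_rot: [[0.894, 0.448, -0.003], [0.448, -0.894, -0.0], [-0.002, -0.001, -1.0]]
contact_force: [-0.7, 0.8, -1.2]
width: 0.0853
grip_force: 0.0
```

>>> move_arm(
  increments=[
    {"dx": 0.0225,"dy": -0.018,"dz": 0,"ax": 0,"ay": 0,"az": 0,"gripper": 1},
    {"dx": 0.0225,"dy": -0.018,"dz": 0,"ax": 0,"ay": 0,"az": 0,"gripper": 1},
    {"dx": 0.0225,"dy": -0.018,"dz": 0,"ax": 0,"ay": 0,"az": 0,"gripper": 1},
    {"dx": 0.0225,"dy": -0.018,"dz": 0,"ax": 0,"ay": 0,"az": 0,"gripper": 1},
    {"dx": 0.0225,"dy": -0.018,"dz": 0,"ax": 0,"ay": 0,"az": 0,"gripper": 1},
    {"dx": 0.0225,"dy": -0.018,"dz": 0,"ax": 0,"ay": 0,"az": 0,"gripper": 1},
    {"dx": 0.0225,"dy": -0.018,"dz": 0,"ax": 0,"ay": 0,"az": 0,"gripper": 1},
    {"dx": 0.0225,"dy": -0.018,"dz": 0,"ax": 0,"ay": 0,"az": 0,"gripper": 1},
    {"dx": 0.0225,"dy": -0.018,"dz": 0,"ax": 0,"ay": 0,"az": 0,"gripper": 1},
    {"dx": 0.0225,"dy": -0.018,"dz": 0,"ax": 0,"ay": 0,"az": 0,"gripper": 1},
    {"dx": 0.0225,"dy": -0.018,"dz": 0,"ax": 0,"ay": 0,"az": 0,"gripper": 1},
    {"dx": 0.0225,"dy": -0.018,"dz": 0,"ax": 0,"ay": 0,"az": 0,"gripper": 1},
    {"dx": 0.0225,"dy": -0.018,"dz": 0,"ax": 0,"ay": 0,"az": 0,"gripper": 1},
    {"dx": 0.0225,"dy": -0.018,"dz": 0,"ax": 0,"ay": 0,"az": 0,"gripper": 1},
    {"dx": 0.0225,"dy": -0.018,"dz": 0,"ax": 0,"ay": 0,"az": 0,"gripper": 1},
    {"dx": 0.0225,"dy": -0.018,"dz": 0,"ax": 0,"ay": 0,"az": 0,"gripper": 1},
    {"dx": 0.0225,"dy": -0.018,"dz": 0,"ax": 0,"ay": 0,"az": 0,"gripper": 1},
    {"dx": 0.0225,"dy": -0.018,"dz": 0,"ax": 0,"ay": 0,"az": 0,"gripper": 1},
    {"dx": 0.0225,"dy": -0.018,"dz": 0,"ax": 0,"ay": 0,"az": 0,"gripper": 1},
  ],
)

```text
clock: 2.15
ee_pos: [0.5214, -0.031, 0.2311]
tcp_rot: [[0.891, 0.454, -0.0], [0.454, -0.891, 0.0], [-0.0, -0.0, -1.0]]
contact_force: [1.0, -0.4, 0.0]
width: 0.0853
grip_force: 0.0
```

>>> move_arm(
  increments=[
    {"dx": 0,"dy": 0,"dz": 0,"ax": 0,"ay": 0,"az": -8.35,"gripper": 1},
    {"dx": 0,"dy": 0,"dz": 0,"ax": 0,"ay": 0,"az": -8.35,"gripper": 1},
    {"dx": 0,"dy": 0,"dz": 0,"ax": 0,"ay": 0,"az": -8.35,"gripper": 1},
    {"dx": 0,"dy": 0,"dz": 0,"ax": 0,"ay": 0,"az": -8.35,"gripper": 1},
    {"dx": 0,"dy": 0,"dz": 0,"ax": 0,"ay": 0,"az": -8.35,"gripper": 1},
    {"dx": 0,"dy": 0,"dz": 0,"ax": 0,"ay": 0,"az": -8.35,"gripper": 1},
    {"dx": 0,"dy": 0,"dz": 0,"ax": 0,"ay": 0,"az": -8.35,"gripper": 1},
    {"dx": 0,"dy": 0,"dz": 0,"ax": 0,"ay": 0,"az": -8.35,"gripper": 1},
    {"dx": 0,"dy": 0,"dz": 0,"ax": 0,"ay": 0,"az": -8.35,"gripper": 1},
    {"dx": 0,"dy": 0,"dz": 0,"ax": 0,"ay": 0,"az": -8.35,"gripper": 1},
    {"dx": 0,"dy": 0,"dz": 0,"ax": 0,"ay": 0,"az": -8.35,"gripper": 1},
    {"dx": 0,"dy": 0,"dz": 0,"ax": 0,"ay": 0,"az": -8.35,"gripper": 1},
    {"dx": 0,"dy": 0,"dz": 0,"ax": 0,"ay": 0,"az": -8.35,"gripper": 1},
    {"dx": 0,"dy": 0,"dz": 0,"ax": 0,"ay": 0,"az": -8.35,"gripper": 1},
    {"dx": 0,"dy": 0,"dz": 0,"ax": 0,"ay": 0,"az": -8.35,"gripper": 1},
    {"dx": 0,"dy": 0,"dz": 0,"ax": 0,"ay": 0,"az": -8.35,"gripper": 1},
    {"dx": 0,"dy": 0,"dz": 0,"ax": 0,"ay": 0,"az": -8.35,"gripper": 1},
    {"dx": 0,"dy": 0,"dz": 0,"ax": 0,"ay": 0,"az": -8.35,"gripper": 1},
    {"dx": 0,"dy": 0,"dz": 0,"ax": 0,"ay": 0,"az": 0,"gripper": 1},
  ],
)

```text
clock: 4.05
ee_pos: [0.5211, -0.0321, 0.2311]
tcp_rot: [[-0.999, 0.045, -0.0], [0.045, 0.999, 0.0], [0.0, 0.0, -1.0]]
contact_force: [0.6, 0.2, 0.4]
width: 0.0855
grip_force: 0.0
```

```bash
python3 -c "
from h import *
go([.5197,-.0318,.123],RA)
im=grab('wrist'); c=im['pixels'];p=cloud(im);print(np.round(-np.array(im['R']).T@np.array(im['t']),3))
O=np.array([.6195,.0045,0]);q=(p-O)@Ry;ok=im['depth']>0
m=ok&(q[...,2]>.1)&(q[...,2]<.2)&(q[...,0]<-.055)&(q[...,0]>-.2)&(abs(q[...,1]+.04)<.08)
for x in np.arange(-.2,-.055,.01):
    k=m&(abs(q[...,0]-x)<.005)
    if k.sum(): print(round(x,3),k.sum(),'y',np.percentile(q[k][:,1],[2,50,98]).round(4),'z',np.percentile(q[k][:,2],[2,50,98]).round(4))
"; ls pics
```

```text
t 4.05 p [ 0.5211 -0.0321  0.2311] q [ 0.59  0.22 -0.69  1.63  0.14  1.34  1.41] F [0.6 0.2 0.4] M [-0.01  0.01 -0.01] w 0.0855 g 0.0
shift now [0.0013 0.0003 0.1081] then turn [ 0.01 -0.03  0.13]
[ 0.446 -0.028  0.373]
-0.18 657 y [-0.0426 -0.0248 -0.0128] z [0.1379 0.1681 0.1744]
-0.17 1101 y [-0.0476 -0.03   -0.0131] z [0.1329 0.1599 0.1743]
-0.16 377 y [-0.0509 -0.0438 -0.0357] z [0.1295 0.133  0.1387]
-0.15 354 y [-0.0516 -0.0448 -0.0381] z [0.1292 0.1319 0.1346]
-0.14 349 y [-0.0516 -0.0451 -0.038 ] z [0.1299 0.1326 0.1353]
-0.13 326 y [-0.051  -0.0445 -0.038 ] z [0.1309 0.1336 0.136 ]
-0.12 326 y [-0.0511 -0.0445 -0.0379] z [0.1317 0.1344 0.1369]
-0.11 308 y [-0.0511 -0.0445 -0.0379] z [0.1326 0.1352 0.1377]
-0.1 316 y [-0.0512 -0.0444 -0.0378] z [0.1336 0.1361 0.1386]
-0.09 291 y [-0.0506 -0.0444 -0.0378] z [0.1342 0.1368 0.1393]
-0.08 286 y [-0.0506 -0.0441 -0.0377] z [0.1352 0.1378 0.1402]
-0.07 282 y [-0.0507 -0.0441 -0.0376] z [0.1363 0.1386 0.1412]
-0.06 727 y [-0.0568 -0.0437 -0.0314] z [0.1275 0.141  0.1492]
crop1.png
scene_5.png
side_10.png
wrist_15.png
wrist_409.png
```

>>> move_arm(
  increments=[
    {"dx": 0.0015,"dy": -0.002,"dz": 0.018,"ax": 0,"ay": 0,"az": 0,"gripper": 1},
    {"dx": 0,"dy": 0,"dz": 0.018,"ax": 0,"ay": 0,"az": 0,"gripper": 1},
    {"dx": 0,"dy": 0,"dz": 0.018,"ax": 0,"ay": 0,"az": 0,"gripper": 1},
    {"dx": 0,"dy": 0,"dz": 0.018,"ax": 0,"ay": 0,"az": 0,"gripper": 1},
    {"dx": 0,"dy": 0,"dz": 0.018,"ax": 0,"ay": 0,"az": 0,"gripper": 1},
    {"dx": 0,"dy": 0,"dz": 0.018,"ax": 0,"ay": 0,"az": 0,"gripper": 1},
    {"dx": 0,"dy": 0,"dz": 0,"ax": 0,"ay": 0,"az": 0,"gripper": 0.5},
    {"dx": 0,"dy": 0,"dz": 0,"ax": 0,"ay": 0,"az": 0,"gripper": 0.2},
    {"dx": 0,"dy": 0,"dz": 0,"ax": 0,"ay": 0,"az": 0,"gripper": 0},
    {"dx": 0,"dy": 0,"dz": 0,"ax": 0,"ay": 0,"az": 0,"gripper": 0},
    {"dx": 0,"dy": 0,"dz": 0,"ax": 0,"ay": 0,"az": 0,"gripper": 0},
    {"dx": 0,"dy": 0,"dz": 0,"ax": 0,"ay": 0,"az": 0,"gripper": 0},
    {"dx": 0,"dy": 0,"dz": 0,"ax": 0,"ay": 0,"az": 0,"gripper": 0},
  ],
)

```text
clock: 5.4
ee_pos: [0.5201, -0.0346, 0.1239]
tcp_rot: [[-0.999, 0.049, 0.001], [0.049, 0.999, -0.001], [-0.001, -0.001, -1.0]]
contact_force: [-1.1, -2.9, 3.8]
width: 0.0118
grip_force: 60.4
```

```bash
python3 -c "
from h import *
st(); grab('wrist')"; ls pics
```

```text
t 5.4 p [ 0.5201 -0.0346  0.1239] q [ 0.57  0.31 -0.67  1.78  0.21  1.12  1.35] F [-1.1 -2.9  3.8] M [-0.68  0.   -0.08] w 0.0118 g 60.4
crop1.png
scene_5.png
side_10.png
wrist_15.png
wrist_409.png
wrist_545.png
```

>>> move_arm(
  increments=[
    {"dx": 0.004,"dy": 0,"dz": 0,"ax": 0,"ay": 0,"az": 0,"gripper": 0},
    {"dx": 0.004,"dy": 0,"dz": 0,"ax": 0,"ay": 0,"az": 0,"gripper": 0},
    {"dx": 0.004,"dy": 0,"dz": 0,"ax": 0,"ay": 0,"az": 0,"gripper": 0},
    {"dx": 0.004,"dy": 0,"dz": 0,"ax": 0,"ay": 0,"az": 0,"gripper": 0},
    {"dx": 0.004,"dy": 0,"dz": 0,"ax": 0,"ay": 0,"az": 0,"gripper": 0},
    {"dx": 0.006,"dy": 0,"dz": 0,"ax": 0,"ay": 0,"az": 0,"gripper": 0},
    {"dx": 0.006,"dy": 0,"dz": 0,"ax": 0,"ay": 0,"az": 0,"gripper": 0},
    {"dx": 0.008,"dy": 0,"dz": 0,"ax": 0,"ay": 0,"az": 0,"gripper": 0},
    {"dx": 0.01,"dy": 0,"dz": 0,"ax": 0,"ay": 0,"az": 0,"gripper": 0},
    {"dx": 0,"dy": 0,"dz": 0,"ax": 0,"ay": 0,"az": 0,"gripper": 0},
  ],
)

```text
clock: 6.45
ee_pos: [0.4681, -0.0315, 0.1231]
tcp_rot: [[-0.999, 0.047, -0.001], [0.047, 0.999, -0.001], [0.001, -0.001, -1.0]]
contact_force: [0.7, -0.5, -2.8]
width: 0.0123
grip_force: 59.6
```

```bash
python3 -c "
from h import *
st(); 
O=np.array([.6195,.0045,0])
for n in ['scene','side','wrist']:
  im=grab(n);p=cloud(im);q=(p-O)@Ry;ok=im['depth']>0
  m=ok&(q[...,2]>.1)&(q[...,2]<.2)&(q[...,0]<-.04)&(q[...,0]>-.25)&(abs(q[...,1]+.04)<.035)
  for x in np.arange(-.24,-.055,.01):
    k=m&(abs(q[...,0]-x)<.005)
    if k.sum(): print(n,round(x,3),k.sum(),'y',np.percentile(q[k][:,1],[2,50,98]).round(4),'z',np.percentile(q[k][:,2],[2,50,98]).round(4))
"; ls pics
```

```text
t 6.45 p [ 0.4681 -0.0315  0.1231] q [ 0.62  0.2  -0.69  1.9   0.14  1.09  1.4 ] F [ 0.7 -0.5 -2.8] M [-0.04 -0.07  0.02] w 0.0123 g 59.6
scene -0.23 62 y [-0.0337 -0.016  -0.0066] z [0.1314 0.1588 0.1715]
scene -0.22 23 y [-0.0311 -0.0114 -0.0064] z [0.1249 0.1666 0.1709]
scene -0.21 10 y [-0.0357 -0.0336 -0.0316] z [0.1183 0.1244 0.1283]
scene -0.2 27 y [-0.0467 -0.0355 -0.0325] z [0.1189 0.1274 0.1315]
scene -0.19 33 y [-0.0456 -0.0371 -0.0335] z [0.1188 0.1294 0.133 ]
scene -0.18 34 y [-0.0477 -0.0371 -0.034 ] z [0.1209 0.1301 0.1343]
scene -0.17 59 y [-0.0579 -0.0376 -0.021 ] z [0.1231 0.1344 0.1994]
scene -0.16 266 y [-0.0736 -0.035  -0.0069] z [0.126  0.1664 0.195 ]
scene -0.15 76 y [-0.05   -0.0231 -0.0189] z [0.1291 0.1528 0.1916]
scene -0.14 25 y [-0.0307 -0.0227 -0.0205] z [0.132  0.1747 0.1926]
scene -0.13 6 y [-0.0346 -0.0338 -0.0334] z [0.1274 0.129  0.1334]
scene -0.12 8 y [-0.0364 -0.0337 -0.0321] z [0.1276 0.1313 0.1332]
scene -0.11 10 y [-0.0377 -0.0356 -0.0317] z [0.1252 0.1297 0.1369]
scene -0.1 12 y [-0.0359 -0.0347 -0.0336] z [0.1274 0.1333 0.138 ]
scene -0.09 2
[... 1714 characters left out ...]
359] z [0.1298 0.1323 0.1349]
wrist -0.17 4516 y [-0.0619 -0.0427 -0.0239] z [0.1315 0.1932 0.1998]
wrist -0.16 13174 y [-0.0738 -0.0361 -0.0057] z [0.1321 0.1734 0.1984]
wrist -0.15 3564 y [-0.0743 -0.0396 -0.0053] z [0.1339 0.178  0.1937]
wrist -0.14 3677 y [-0.0746 -0.0152 -0.0052] z [0.1346 0.1797 0.1933]
wrist -0.13 730 y [-0.0492 -0.0431 -0.0366] z [0.1347 0.137  0.1394]
wrist -0.12 753 y [-0.0496 -0.0431 -0.0361] z [0.1352 0.1378 0.1402]
wrist -0.11 707 y [-0.0497 -0.0431 -0.0364] z [0.1361 0.1386 0.1412]
wrist -0.1 20 y [-0.0496 -0.0389 -0.0363] z [0.1367 0.1377 0.1391]
crop1.png
scene_5.png
scene_650.png
side_10.png
side_655.png
wrist_15.png
wrist_409.png
wrist_545.png
wrist_660.png
```

>>> move_arm(
  increments=[
    {"dx": 0.01,"dy": 0,"dz": 0.005,"ax": 0,"ay": 0,"az": 0,"gripper": 0},
    {"dx": 0.01,"dy": 0,"dz": 0.018,"ax": 0,"ay": 0,"az": 0,"gripper": 0},
    {"dx": 0,"dy": 0,"dz": 0.02,"ax": 0,"ay": 0,"az": 0,"gripper": 0},
    {"dx": 0,"dy": 0,"dz": 0.02,"ax": 0,"ay": 0,"az": 0,"gripper": 0},
    {"dx": 0,"dy": 0,"dz": 0.02,"ax": 0,"ay": 0,"az": 0,"gripper": 0},
    {"dx": 0,"dy": 0,"dz": 0.015,"ax": 0,"ay": 0,"az": 0,"gripper": 0},
    {"dx": 0,"dy": 0,"dz": 0,"ax": 0,"ay": 2.6,"az": 0,"gripper": 0},
    {"dx": 0,"dy": 0,"dz": 0,"ax": 0,"ay": 2.6,"az": 0,"gripper": 0},
    {"dx": 0,"dy": 0,"dz": 0,"ax": 0,"ay": 0,"az": 0,"gripper": 0},
  ],
)

```text
clock: 7.5
ee_pos: [0.4501, -0.0304, 0.0249]
tcp_rot: [[-0.995, 0.048, -0.091], [0.047, 0.999, 0.005], [0.091, 0.001, -0.996]]
contact_force: [0.3, 0.2, -3.1]
width: 0.0121
grip_force: 59.6
```

```bash
python3 -c "
from h import *
e,T=st(); print(T.round(3)) 
O=np.array([.6195,.0045,0])
for n in ['side','wrist']:
  im=grab(n);p=cloud(im);q=(p-O)@Ry;ok=im['depth']>0
  m=ok&(q[...,2]>.01)&(q[...,2]<.09)&(q[...,0]<-.04)&(q[...,0]>-.27)&(abs(q[...,1]+.04)<.035)
  for x in np.arange(-.26,-.08,.02):
    k=m&(abs(q[...,0]-x)<.005)
    if k.sum(): print(n,round(x,3),k.sum(),'y',np.percentile(q[k][:,1],[2,50,98]).round(4),'z',np.percentile(q[k][:,2],[2,50,98]).round(4))
"
```

```text
t 7.5 p [ 0.4501 -0.0304  0.0249] q [ 0.56  0.38 -0.64  1.96  0.26  0.98  1.3 ] F [ 0.3  0.2 -3.1] M [ 0.03 -0.26  0.02] w 0.0121 g 59.6
[[-0.995  0.048 -0.091]
 [ 0.047  0.999  0.005]
 [ 0.091  0.001 -0.996]]
side -0.24 46 y [-0.0315 -0.0157 -0.0083] z [0.0366 0.0703 0.0815]
side -0.22 22 y [-0.047  -0.0382 -0.0329] z [0.0279 0.0341 0.0391]
side -0.2 22 y [-0.0475 -0.0387 -0.0338] z [0.027  0.0345 0.0384]
side -0.18 35 y [-0.0637 -0.039  -0.0275] z [0.0262 0.0362 0.0895]
side -0.16 38 y [-0.0298 -0.0234 -0.0053] z [0.0249 0.0491 0.0782]
side -0.14 21 y [-0.047  -0.037  -0.0348] z [0.0264 0.0335 0.0389]
side -0.12 22 y [-0.048  -0.037  -0.0338] z [0.0262 0.0351 0.0387]
side -0.1 12 y [-0.0472 -0.0396 -0.0342] z [0.0253 0.0342 0.0398]
wrist -0.24 5341 y [-0.044  -0.0244 -0.0102] z [0.0406 0.0725 0.0812]
wrist -0.22 1049 y [-0.0489 -0.0423 -0.0353] z [0.0342 0.0366 0.0391]
wrist -0.2 964 y [-0.0491 -0.0423 -0.0355] z [0.0341 0.0365 0.0391]
wrist -0.18 7736 y [-0.0738 -0.0376 -0.0062] z [0.0336 0.0729 0.0864]
wrist -0.16 3907 y [-0.0745 -0.0364 -0.0056] z [0.0353 0.0795 0.0879]
wrist -0.14 749 y [-0.0492 -0.0426 -0.0356] z [0.0341 0.0365 0.0389]
wrist -0.12 115 y [-0.0493 -0.043  -0.0359] z [0.0343 0.036  0.0384]
```

>>> move_arm(
  increments=[
    {"dx": -0.001,"dy": 0,"dz": 0.01,"ax": 0,"ay": 0,"az": 0,"gripper": 0},
    {"dx": -0.001,"dy": 0,"dz": 0.008,"ax": 0,"ay": 0,"az": 0,"gripper": 0},
    {"dx": 0,"dy": 0,"dz": 0.0035,"ax": 0,"ay": 0,"az": 0,"gripper": 0},
    {"dx": 0,"dy": 0,"dz": 0,"ax": 0,"ay": 0,"az": 0,"gripper": 0},
    {"dx": 0,"dy": 0,"dz": 0,"ax": 0,"ay": 0,"az": 0,"gripper": 0.3},
    {"dx": 0,"dy": 0,"dz": 0,"ax": 0,"ay": 0,"az": 0,"gripper": 0.6},
    {"dx": 0,"dy": 0,"dz": 0,"ax": 0,"ay": 0,"az": 0,"gripper": 0.9},
    {"dx": 0,"dy": 0,"dz": 0,"ax": 0,"ay": 0,"az": 0,"gripper": 1},
    {"dx": 0,"dy": 0,"dz": 0,"ax": 0,"ay": 0,"az": 0,"gripper": 1},
    {"dx": 0,"dy": 0,"dz": 0,"ax": 0,"ay": 0,"az": 0,"gripper": 1},
  ],
)

```text
clock: 8.6
ee_pos: [0.4498, -0.0306, 0.0038]
tcp_rot: [[-0.995, 0.047, -0.09], [0.047, 0.999, 0.004], [0.09, 0.0, -0.996]]
contact_force: [-0.5, -1.4, -0.4]
width: 0.0854
grip_force: 0.0
```

>>> move_arm(
  increments=[
    {"dx": 0.001,"dy": 0,"dz": -0.01,"ax": 0,"ay": 0,"az": 0,"gripper": 1},
    {"dx": 0.002,"dy": 0,"dz": -0.02,"ax": 0,"ay": 0,"az": 0,"gripper": 1},
    {"dx": 0.002,"dy": 0,"dz": -0.025,"ax": 0,"ay": 0,"az": 0,"gripper": 1},
    {"dx": 0.002,"dy": 0,"dz": -0.025,"ax": 0,"ay": 0,"az": 0,"gripper": 1},
    {"dx": 0.002,"dy": 0,"dz": -0.02,"ax": 0,"ay": -2.6,"az": 0,"gripper": 1},
    {"dx": 0,"dy": 0,"dz": 0,"ax": 0,"ay": -2.6,"az": 0,"gripper": 1},
    {"dx": 0,"dy": 0,"dz": 0,"ax": 0,"ay": 0,"az": 0,"gripper": 1},
  ],
)

```text
clock: 9.3
ee_pos: [0.4496, -0.0307, 0.1054]
tcp_rot: [[-0.999, 0.047, 0.002], [0.047, 0.999, -0.002], [-0.002, -0.002, -1.0]]
contact_force: [-0.4, -1.0, -0.6]
width: 0.0852
grip_force: 0.0
```

```bash
python3 -c "
from h import *
e,T=st(); print(T.round(3)) 
for n in ['scene','wrist']:
  im=grab(n);p=cloud(im);ok=im['depth']>0
  m=ok&(p[...,2]>.008)&(p[...,2]<.04)&(p[...,0]<.535)&(p[...,0]>.3)&(abs(p[...,1]-.0)<.1)
  k,l,s,c=cv2.connectedComponentsWithStats(m.astype(np.uint8)); i=1+np.argmax(s[1:,4]); q=p[l==i]
  print(n,s[i],q.min(0).round(4),q.max(0).round(4))
  for x in np.arange(.36,.54,.02):
    k=abs(q[:,0]-x)<.004
    if k.sum(): print(round(x,3),k.sum(),'y',np.percentile(q[k][:,1],[3,50,97]).round(4),'z',np.percentile(q[k][:,2],[2,50,98]).round(4))
"; ls pics
```

```text
t 9.3 p [ 0.4496 -0.0307  0.1054] q [ 0.64  0.18 -0.7   1.97  0.13  1.04  1.41] F [-0.4 -1.  -0.6] M [0.01 0.08 0.02] w 0.0852 g 0.0
[[-0.999  0.047  0.002]
 [ 0.047  0.999 -0.002]
 [-0.002 -0.002 -1.   ]]
scene [362 258  48  50 420] [ 0.3726 -0.0293  0.0081] [0.5184 0.0412 0.0175]
0.38 80 y [-0.0124  0.015   0.0403] z [0.009  0.0136 0.0165]
0.4 19 y [-0.0225 -0.0132 -0.0093] z [0.0083 0.0126 0.0149]
0.42 19 y [-0.0234 -0.0148 -0.0102] z [0.0088 0.0129 0.0166]
0.44 16 y [-0.0239 -0.0169 -0.0105] z [0.0095 0.0122 0.0147]
0.46 16 y [-0.0231 -0.0162 -0.0122] z [0.0091 0.0131 0.0162]
0.48 16 y [-0.0264 -0.0186 -0.014 ] z [0.0097 0.0112 0.0151]
0.5 15 y [-0.0272 -0.0189 -0.0141] z [0.0089 0.0115 0.0144]
0.52 2 y [-0.0208 -0.0202 -0.0196] z [0.0109 0.011  0.0112]
wrist [ 322  117  106  218 6267] [ 0.3712 -0.0305  0.0082] [0.5174 0.0392 0.0175]
0.38 1315 y [-0.0174  0.0097  0.0365] z [0.0118 0.0144 0.0164]
0.4 293 y [-0.0248 -0.0183 -0.0117] z [0.011  0.0136 0.0163]
0.42 274 y [-0.0256 -0.0191 -0.0124] z [0.0108 0.0138 0.0161]
0.44 264 y [-0.0271 -0.0205 -0.0136] z [0.0109 0.0137 0.0161]
0.46 242 y [-0.028  -0.0215 -0.0147] z [0.0112 0.0138 0.0162]
0.48 218 y [-0.0289 -0.0226 -0.016 ] z [0.0114 0.0137 0.0162]
0.5 202 y [-0.0298 -0.0235 -0.0166] z [0.0114 0.0137 0.016 ]
0.52 10 y [-0.0275 -0.0238 -0.0193] z [0.0109 0.012  0.014 ]
crop1.png
scene_5.png
scene_650.png
scene_935.png
side_10.png
side_655.png
side_755.png
wrist_15.png
wrist_409.png
wrist_545.png
wrist_660.png
wrist_760.png
wrist_940.png
```

>>> move_arm(
  increments=[
    {"dx": -0.003,"dy": 0.01,"dz": 0.01,"ax": 0,"ay": 0,"az": 0.3,"gripper": 1},
    {"dx": 0,"dy": 0,"dz": 0.02,"ax": 0,"ay": 0,"az": 0,"gripper": 1},
    {"dx": 0,"dy": 0,"dz": 0.02,"ax": 0,"ay": 0,"az": 0,"gripper": 1},
    {"dx": 0,"dy": 0,"dz": 0.02,"ax": 0,"ay": 0,"az": 0,"gripper": 1},
    {"dx": 0,"dy": 0,"dz": 0.018,"ax": 0,"ay": 0,"az": 0,"gripper": 1},
    {"dx": 0,"dy": 0,"dz": 0.01,"ax": 0,"ay": 0,"az": 0,"gripper": 1},
    {"dx": 0,"dy": 0,"dz": 0.004,"ax": 0,"ay": 0,"az": 0,"gripper": 1},
    {"dx": 0,"dy": 0,"dz": 0,"ax": 0,"ay": 0,"az": 0,"gripper": 0.5},
    {"dx": 0,"dy": 0,"dz": 0,"ax": 0,"ay": 0,"az": 0,"gripper": 0.2},
    {"dx": 0,"dy": 0,"dz": 0,"ax": 0,"ay": 0,"az": 0,"gripper": 0},
    {"dx": 0,"dy": 0,"dz": 0,"ax": 0,"ay": 0,"az": 0,"gripper": 0},
    {"dx": 0,"dy": 0,"dz": 0,"ax": 0,"ay": 0,"az": 0,"gripper": 0},
    {"dx": 0,"dy": 0,"dz": 0,"ax": 0,"ay": 0,"az": 0,"gripper": 0},
    {"dx": 0,"dy": 0,"dz": 0,"ax": 0,"ay": 0,"az": 0,"gripper": 0},
  ],
  squeeze=80,
)

```text
clock: 10.8
ee_pos: [0.4537, -0.0208, 0.0028]
tcp_rot: [[-0.999, 0.053, 0.001], [0.053, 0.999, -0.001], [-0.001, -0.0, -1.0]]
contact_force: [-2.6, -0.9, 7.0]
width: 0.0111
grip_force: 78.3
```

>>> move_arm(
  increments=[
    {"dx": 0,"dy": 0,"dz": -0.015,"ax": 0,"ay": 0,"az": 0,"gripper": 0},
    {"dx": 0,"dy": -0.01,"dz": -0.02,"ax": 0,"ay": 0,"az": 0,"gripper": 0},
    {"dx": 0,"dy": -0.015,"dz": -0.024,"ax": 0,"ay": 0,"az": 0,"gripper": 0},
    {"dx": 0,"dy": -0.02,"dz": -0.024,"ax": 0,"ay": 0,"az": 0,"gripper": 0},
    {"dx": 0,"dy": -0.02,"dz": -0.024,"ax": 0,"ay": 0,"az": 0,"gripper": 0},
    {"dx": 0,"dy": -0.02,"dz": -0.02,"ax": 0,"ay": 0,"az": 0,"gripper": 0},
    {"dx": 0,"dy": 0,"dz": 0,"ax": 0,"ay": 0,"az": 8.15,"gripper": 0},
    {"dx": 0,"dy": 0,"dz": 0,"ax": 0,"ay": 0,"az": 8.15,"gripper": 0},
    {"dx": 0,"dy": 0,"dz": 0,"ax": 0,"ay": 0,"az": 8.15,"gripper": 0},
    {"dx": 0,"dy": 0,"dz": 0,"ax": 0,"ay": 0,"az": 8.15,"gripper": 0},
    {"dx": 0,"dy": 0,"dz": 0,"ax": 0,"ay": 0,"az": 8.15,"gripper": 0},
    {"dx": 0,"dy": 0,"dz": 0,"ax": 0,"ay": 0,"az": 8.15,"gripper": 0},
    {"dx": 0,"dy": 0,"dz": 0,"ax": 0,"ay": 0,"az": 8.15,"gripper": 0},
    {"dx": 0,"dy": 0,"dz": 0,"ax": 0,"ay": 0,"az": 8.15,"gripper": 0},
    {"dx": 0,"dy": 0,"dz": 0,"ax": 0,"ay": 0,"az": 8.15,"gripper": 0},
    {"dx": 0,"dy": 0,"dz": 0,"ax": 0,"ay": 0,"az": 8.15,"gripper": 0},
    {"dx": 0,"dy": 0,"dz": 0,"ax": 0,"ay": 0,"az": 8.15,"gripper": 0},
    {"dx": 0,"dy": 0,"dz": 0,"ax": 0,"ay": 0,"az": 0,"gripper": 0},
  ],
)

```text
clock: 12.6
ee_pos: [0.4484, -0.1055, 0.1289]
tcp_rot: [[0.049, 0.999, -0.001], [0.999, -0.049, 0.0], [0.0, -0.001, -1.0]]
contact_force: [-0.5, -0.1, -3.2]
width: 0.0117
grip_force: 79.0
```

```bash
cat >> h.py <<'E'
O=np.array([.6195,.0045,0])
def look(n,lo=.1,hi=.18):
  im=grab(n);p=cloud(im);ok=im['depth']>0; q=(p-O)@Ry
  return im,q,ok
E
python3 -c "
from h import *
e,T=st(); print(T.round(3),'stand',(e-O)@Ry) 
for n in ['scene','side','wrist']:
  im,q,ok=look(n)
  m=ok&(q[...,2]>.11)&(q[...,2]<.17)&(q[...,0]<-.05)&(q[...,0]>-.25)&(abs(q[...,1]+.1)<.12)
  for y in np.arange(-.2,0,.02):
    k=m&(abs(q[...,1]-y)<.004)
    if k.sum(): print(n,'long y',round(y,3),k.sum(),'x',np.percentile(q[k][:,0],[3,50,97]).round(4),'z',np.percentile(q[k][:,2],[2,50,98]).round(4))
  for x in np.arange(-.18,-.04,.01):
    k=m&(abs(q[...,0]-x)<.004)&(abs(q[...,1]+.045)<.03)
    if k.sum(): print(n,'short x',round(x,3),k.sum(),'y',np.percentile(q[k][:,1],[3,50,97]).round(4),'z',np.percentile(q[k][:,2],[2,50,98]).round(4))
"; ls pics|tail -1
```

```text
t 12.6 p [ 0.4484 -0.1055  0.1289] q [ 0.63  0.15 -0.51  1.92  0.08  1.09  0.04] F [-0.5 -0.1 -3.2] M [-0.13  0.03  0.04] w 0.0117 g 79.0
[[ 0.049  0.999 -0.001]
 [ 0.999 -0.049  0.   ]
 [ 0.    -0.001 -1.   ]] stand [-0.16564957 -0.11805418  0.12886458]
scene long y -0.18 1 x [-0.1664 -0.1664 -0.1664] z [0.14 0.14 0.14]
scene long y -0.12 34 x [-0.1852 -0.1596 -0.1567] z [0.137  0.1502 0.1691]
scene long y -0.1 32 x [-0.1758 -0.1667 -0.1544] z [0.1303 0.1386 0.1697]
scene long y -0.08 26 x [-0.1728 -0.1684 -0.1596] z [0.1283 0.1372 0.1417]
scene long y -0.06 23 x [-0.1731 -0.1675 -0.1587] z [0.1298 0.1378 0.1413]
scene long y -0.04 108 x [-0.1656 -0.1364 -0.053 ] z [0.1234 0.1383 0.1477]
scene short x -0.17 63 y [-0.0734 -0.0591 -0.0435] z [0.1287 0.1368 0.1413]
scene short x -0.16 45 y [-0.0729 -0.045  -0.0359] z [0.1278 0.1374 0.1409]
scene short x -0.15 26 y [-0.0466 -0.0367 -0.0328] z [0.1288 0.1371 0.1413]
scene short x -0.14 21 y [-0.0477 -0.0372 -0.0331] z [0.1285 0.1374 0.1403]
scene short x -0.13 26 y [-0.0445 -0.0357 -0.0329] z [0.1275 0.1369 0.1422]
scene short x -0.12 24
[... 2091 characters left out ...]
 -0.17 1674 y [-0.0742 -0.0608 -0.0459] z [0.1368 0.1393 0.142 ]
wrist short x -0.16 1834 y [-0.0733 -0.0507 -0.0387] z [0.1368 0.1392 0.1417]
wrist short x -0.15 1021 y [-0.0492 -0.0423 -0.0358] z [0.1368 0.1394 0.1418]
wrist short x -0.14 1026 y [-0.0488 -0.0422 -0.0357] z [0.1369 0.1393 0.1418]
wrist short x -0.13 1018 y [-0.0487 -0.0422 -0.0357] z [0.1368 0.1394 0.142 ]
wrist short x -0.12 1024 y [-0.0487 -0.0421 -0.0356] z [0.1368 0.1393 0.1418]
wrist short x -0.11 252 y [-0.0483 -0.0421 -0.0359] z [0.1366 0.1388 0.1413]
wrist short x -0.06 2260 y [-0.057  -0.0458 -0.0319] z [0.123  0.1292 0.1438]
wrist short x -0.05 447 y [-0.0514 -0.045  -0.0374] z [0.1253 0.1281 0.1309]
wrist_940.png
```

>>> move_arm(
  increments=[
    {"dx": -0.002,"dy": 0.01,"dz": -0.001,"ax": 0,"ay": 0,"az": 0,"gripper": 0},
    {"dx": 0,"dy": 0.015,"dz": 0,"ax": 0,"ay": 0,"az": 0,"gripper": 0},
    {"dx": 0,"dy": 0.01,"dz": 0,"ax": 0,"ay": 0,"az": 0,"gripper": 0},
    {"dx": 0,"dy": 0,"dz": 0,"ax": 0,"ay": 0,"az": 0,"gripper": 0},
  ],
)

```text
clock: 13.15
ee_pos: [0.4852, -0.1092, 0.1301]
tcp_rot: [[0.045, 0.999, 0.001], [0.999, -0.045, 0.001], [0.001, 0.001, -1.0]]
contact_force: [-0.4, -0.2, -2.9]
width: 0.0116
grip_force: 79.0
```

```bash
cat > chk.py <<'E'
from h import *
e,T=st(); print(T.round(3).tolist(),'stand',((e-O)@Ry).round(4)) 
for n in ['scene','wrist']:
  im,q,ok=look(n)
  m=ok&(q[...,2]>.11)&(q[...,2]<.17)&(q[...,0]<-.03)&(q[...,0]>-.25)
  for x in np.arange(-.13,-.04,.005):
    k=m&(abs(q[...,0]-x)<.0025)&(abs(q[...,1]+.045)<.02)
    if k.sum()>3: print(n,'short x',round(x,3),k.sum(),'y',np.percentile(q[k][:,1],[2,50,98]).round(4),'z',np.percentile(q[k][:,2],[2,50,98]).round(4))
E
python3 chk.py; ls -t pics|head -1
```

```text
t 13.15 p [ 0.4852 -0.1092  0.1301] q [ 0.6   0.23 -0.51  1.84  0.12  1.11  0.01] F [-0.4 -0.2 -2.9] M [-0.09  0.01 -0.02] w 0.0116 g 79.0
[[0.045, 0.999, 0.001], [0.999, -0.045, 0.001], [0.001, 0.001, -1.0]] stand [-0.1288 -0.12    0.1301]
scene short x -0.13 29 y [-0.0625 -0.0518 -0.0413] z [0.1297 0.1388 0.1419]
scene short x -0.125 25 y [-0.0628 -0.0448 -0.0383] z [0.1316 0.1386 0.1425]
scene short x -0.12 20 y [-0.0602 -0.0411 -0.0363] z [0.1293 0.1374 0.1405]
scene short x -0.115 17 y [-0.0493 -0.0385 -0.034 ] z [0.1294 0.1378 0.1422]
scene short x -0.11 16 y [-0.0486 -0.0379 -0.0344] z [0.1301 0.139  0.1432]
scene short x -0.105 13 y [-0.0451 -0.0372 -0.0344] z [0.1301 0.1389 0.1413]
scene short x -0.1 14 y [-0.0487 -0.0391 -0.0346] z [0.1319 0.1379 0.143 ]
scene short x -0.095 15 y [-0.0462 -0.0389 -0.0352] z [0.1315 0.1385 0.1438]
scene short x -0.09 16 y [-0.0475 -0.0374 -0.0341] z [0.1312 0.1378 0.141 ]
scene short x -0.085 13 y [-0.0443 -0.0391 -0.0337] z [0.1311 0.139  0.1431]
scene short x -0.08 13 y [-0.0447 -0.0374 -0.035 ] z [0.1287 0.1379 0.1433]
scene short x -0.07
[... 920 characters left out ...]
.095 636 y [-0.051  -0.0441 -0.0374] z [0.1378 0.1403 0.1429]
wrist short x -0.09 647 y [-0.0509 -0.0441 -0.0374] z [0.1377 0.1403 0.1428]
wrist short x -0.085 626 y [-0.051  -0.0441 -0.0373] z [0.1378 0.1402 0.1428]
wrist short x -0.08 636 y [-0.051  -0.0441 -0.0374] z [0.1378 0.1404 0.1427]
wrist short x -0.075 197 y [-0.0503 -0.0441 -0.0379] z [0.1368 0.1396 0.1422]
wrist short x -0.06 2585 y [-0.0569 -0.0435 -0.0316] z [0.1233 0.1391 0.1489]
wrist short x -0.055 1945 y [-0.0568 -0.0438 -0.0315] z [0.1259 0.1445 0.1492]
wrist short x -0.05 1440 y [-0.057  -0.0438 -0.0315] z [0.1261 0.1467 0.1493]
wrist short x -0.045 1295 y [-0.0572 -0.0438 -0.0311] z [0.1387 0.1469 0.1493]
wrist_1325.png
```

>>> move_arm(
  increments=[
    {"dx": 0,"dy": 0.005,"dz": -0.0003,"ax": 0,"ay": 0,"az": 0,"gripper": 0},
    {"dx": 0,"dy": 0.005,"dz": 0,"ax": 0,"ay": 0,"az": 0,"gripper": 0},
    {"dx": 0,"dy": 0.004,"dz": 0,"ax": 0,"ay": 0,"az": 0,"gripper": 0},
    {"dx": 0,"dy": 0.003,"dz": 0,"ax": 0,"ay": 0,"az": 0,"gripper": 0},
    {"dx": 0,"dy": 0.003,"dz": 0,"ax": 0,"ay": 0,"az": 0,"gripper": 0},
    {"dx": 0,"dy": 0,"dz": 0,"ax": 0,"ay": 0,"az": 0,"gripper": 0},
  ],
)

```text
clock: 13.85
ee_pos: [0.5041, -0.1102, 0.1304]
tcp_rot: [[0.047, 0.999, 0.0], [0.999, -0.047, 0.0], [0.0, 0.0, -1.0]]
contact_force: [-0.1, 0.5, -3.1]
width: 0.0113
grip_force: 79.0
```

```bash
python3 -c "
from h import *
e,T=st(); print(T.round(3).tolist(),'stand',((e-O)@Ry).round(4))"
```

```text
t 13.85 p [ 0.5041 -0.1102  0.1304] q [ 0.59  0.27 -0.5   1.79  0.14  1.12 -0.01] F [-0.1  0.5 -3.1] M [-0.06  0.05  0.03] w 0.0113 g 79.0
[[0.047, 0.999, 0.0], [0.999, -0.047, 0.0], [0.0, 0.0, -1.0]] stand [-0.1099 -0.12    0.1304]
```

>>> move_arm(
  increments=[
    {"dx": 0,"dy": 0.003,"dz": 0,"ax": 0,"ay": 0,"az": 0,"gripper": 0},
    {"dx": 0,"dy": 0.003,"dz": 0,"ax": 0,"ay": 0,"az": 0,"gripper": 0},
    {"dx": 0,"dy": 0.003,"dz": 0,"ax": 0,"ay": 0,"az": 0,"gripper": 0},
    {"dx": 0,"dy": 0.003,"dz": 0,"ax": 0,"ay": 0,"az": 0,"gripper": 0},
    {"dx": 0,"dy": 0.003,"dz": 0,"ax": 0,"ay": 0,"az": 0,"gripper": 0},
    {"dx": 0,"dy": 0.003,"dz": 0,"ax": 0,"ay": 0,"az": 0,"gripper": 0},
    {"dx": 0,"dy": 0.002,"dz": 0,"ax": 0,"ay": 0,"az": 0,"gripper": 0},
    {"dx": 0,"dy": 0,"dz": 0,"ax": 0,"ay": 0,"az": 0,"gripper": 0},
  ],
)

```text
clock: 14.65
ee_pos: [0.5239, -0.1111, 0.1304]
tcp_rot: [[0.047, 0.999, 0.0], [0.999, -0.047, 0.0], [0.0, 0.0, -1.0]]
contact_force: [0.7, -0.1, -2.7]
width: 0.0112
grip_force: 79.0
```

```bash
python3 chk.py | grep -v scene; ls -t pics|head -1
```

```text
t 14.65 p [ 0.5239 -0.1111  0.1304] q [ 0.57  0.31 -0.5   1.74  0.16  1.14 -0.03] F [ 0.7 -0.1 -2.7] M [-0.04 -0.   -0.  ] w 0.0112 g 79.0
[[0.047, 0.999, 0.0], [0.999, -0.047, 0.0], [0.0, 0.0, -1.0]] stand [-0.09   -0.12    0.1304]
wrist short x -0.1 34 y [-0.0648 -0.062  -0.0576] z [0.1378 0.1388 0.1398]
wrist short x -0.095 596 y [-0.0647 -0.0576 -0.0485] z [0.1382 0.1401 0.1424]
wrist short x -0.09 919 y [-0.0645 -0.054  -0.0437] z [0.1384 0.1415 0.1434]
wrist short x -0.085 958 y [-0.0642 -0.0508 -0.0407] z [0.1383 0.1406 0.1432]
wrist short x -0.08 689 y [-0.0543 -0.0459 -0.0385] z [0.1383 0.1407 0.1433]
wrist short x -0.075 639 y [-0.0512 -0.0443 -0.0378] z [0.138  0.1407 0.1432]
wrist short x -0.07 640 y [-0.0512 -0.0443 -0.0376] z [0.1383 0.1407 0.1431]
wrist short x -0.065 632 y [-0.0512 -0.044  -0.0376] z [0.1382 0.1408 0.1432]
wrist short x -0.06 1666 y [-0.0568 -0.044  -0.0318] z [0.1278 0.1434 0.1491]
wrist short x -0.055 1285 y [-0.0571 -0.0438 -0.0314] z [0.1393 0.1469 0.1493]
wrist short x -0.05 1297 y [-0.0571 -0.0437 -0.0311] z [0.1383 0.1469 0.1493]
wrist short x -0.045 1288 y [-0.0571 -0.0437 -0.031 ] z [0.1384 0.1469 0.1494]
wrist_1475.png
```

Nearly home; push the last few mm until contact.

>>> move_arm(
  increments=[
    {"dx": 0,"dy": 0.0015,"dz": 0,"ax": 0,"ay": 0,"az": 0,"gripper": 0},
    {"dx": 0,"dy": 0.0015,"dz": 0,"ax": 0,"ay": 0,"az": 0,"gripper": 0},
    {"dx": 0,"dy": 0,"dz": 0,"ax": 0,"ay": 0,"az": 0,"gripper": 0},
  ],
)

```text
clock: 15.05
ee_pos: [0.5269, -0.1113, 0.1305]
tcp_rot: [[0.047, 0.999, 0.0], [0.999, -0.047, 0.0], [0.0, 0.0, -1.0]]
contact_force: [-0.3, 0.3, -3.8]
width: 0.0113
grip_force: 79.0
```

>>> move_arm(
  increments=[
    {"dx": 0,"dy": 0.0015,"dz": 0,"ax": 0,"ay": 0,"az": 0,"gripper": 0},
    {"dx": 0,"dy": 0,"dz": 0,"ax": 0,"ay": 0,"az": 0,"gripper": 0},
    {"dx": 0,"dy": 0,"dz": 0,"ax": 0,"ay": 0,"az": 0,"gripper": 0},
  ],
)

```text
clock: 15.35
ee_pos: [0.5282, -0.1113, 0.1304]
tcp_rot: [[0.047, 0.999, -0.0], [0.999, -0.047, 0.0], [0.0, -0.0, -1.0]]
contact_force: [-0.0, 0.3, -3.2]
width: 0.0114
grip_force: 79.0
```

>>> move_arm(
  increments=[
    {"dx": 0,"dy": 0.0015,"dz": 0,"ax": 0,"ay": 0,"az": 0,"gripper": 0},
    {"dx": 0,"dy": 0,"dz": 0,"ax": 0,"ay": 0,"az": 0,"gripper": 0},
    {"dx": 0,"dy": 0,"dz": 0,"ax": 0,"ay": 0,"az": 0,"gripper": 0},
  ],
)

```text
clock: 15.65
ee_pos: [0.5297, -0.1114, 0.1304]
tcp_rot: [[0.047, 0.999, -0.0], [0.999, -0.047, 0.0], [0.0, -0.0, -1.0]]
contact_force: [-0.3, -0.1, -2.9]
width: 0.0112
grip_force: 79.0
```

```bash
python3 - <<'E'
import numpy as np
from scipy.spatial.transform import Rotation as Ro
# arc plan: pivot in tool frame at grasp: screw axis at stand y -.0439,z .1350; TCP stand y -.1205 z .1304
d=np.array([-.0766,-.0046]) # (y,z) of TCP rel. axis
st=np.radians(3)
for i in range(1):
    c,s=np.cos(st),np.sin(st); n=np.array([c*d[0]-s*d[1],s*d[0]+c*d[1]]); w=n-d
    # tool x=+y, tool z=-z at start: body frame shift (constant per step)
    print('dx',w[0],'dz',-w[1])
E
```

```text
dx 0.0003457230365171843 dz 0.004002630108080538
```

>>> move_arm(
  increments=[
    {"dx": 0,"dy": 0.002,"dz": 0,"ax": 0,"ay": 0,"az": 0,"gripper": 0},
    {"dx": 0,"dy": 0,"dz": 0,"ax": 0,"ay": 0,"az": 0,"gripper": 0},
    {"dx": 0,"dy": 0,"dz": 0,"ax": 0,"ay": 0,"az": 0,"gripper": 0},
  ],
  squeeze=100,
)

```text
clock: 15.95
ee_pos: [0.5309, -0.1118, 0.1301]
tcp_rot: [[0.047, 0.999, -0.002], [0.999, -0.047, -0.0], [-0.0, -0.002, -1.0]]
contact_force: [-5.0, -1.7, -2.1]
width: 0.0107
grip_force: 100.3
```

```bash
python3 chk.py; python3 -c "
import cv2,glob,os
f=max(glob.glob('pics/wrist*.png'),key=os.path.getmtime);g=max(glob.glob('pics/scene*.png'),key=os.path.getmtime)
a=cv2.imread(f);b=cv2.resize(cv2.imread(g)[140:300,280:440],(480,480),interpolation=cv2.INTER_CUBIC)
cv2.imwrite('pics/v1.png',cv2.resize(cv2.hconcat([a,b]),(800,343)))"
```

```text
t 15.95 p [ 0.5309 -0.1118  0.1301] q [ 0.56  0.32 -0.5   1.72  0.17  1.14 -0.03] F [-5.  -1.7 -2.1] M [-0.34  1.05  0.33] w 0.0107 g 100.3
[[0.047, 0.999, -0.002], [0.999, -0.047, -0.0], [-0.0, -0.002, -1.0]] stand [-0.0829 -0.1204  0.1301]
scene short x -0.09 17 y [-0.061  -0.0555 -0.0465] z [0.1291 0.1342 0.1404]
scene short x -0.085 24 y [-0.0642 -0.0517 -0.0443] z [0.1316 0.1382 0.1408]
scene short x -0.08 28 y [-0.0633 -0.0458 -0.0383] z [0.1301 0.139  0.143 ]
scene short x -0.075 15 y [-0.054  -0.0413 -0.0357] z [0.1298 0.136  0.1422]
scene short x -0.07 16 y [-0.0496 -0.0394 -0.0349] z [0.1305 0.1383 0.1402]
scene short x -0.065 15 y [-0.0463 -0.0386 -0.0337] z [0.1324 0.1389 0.1439]
scene short x -0.06 36 y [-0.0539 -0.0385 -0.029 ] z [0.1246 0.1384 0.1482]
scene short x -0.055 33 y [-0.0505 -0.0355 -0.0269] z [0.1226 0.1431 0.1492]
scene short x -0.05 22 y [-0.0475 -0.0333 -0.0278] z [0.1317 0.1437 0.1489]
scene short x -0.045 20 y [-0.0462 -0.0319 -0.028 ] z [0.1264 0.1429 0.1499]
wrist short x -0.09 398 y [-0.0648 -0.0588 -0.0503] z [0.1377 0.1396 0.1414]
wrist short x -0.085 801 y [-0.0646 -0.0552 -0.0453] z [0.1384 0.1411 0.1434]
wrist short x -0.08 1011 y [-0.0645 -0.0525 -0.0418] z [0.1383 0.1407 0.1431]
wrist short x -0.075 744 y [-0.0574 -0.0473 -0.0395] z [0.1381 0.1405 0.1429]
wrist short x -0.07 652 y [-0.052  -0.0449 -0.0382] z [0.1379 0.1406 0.143 ]
wrist short x -0.065 634 y [-0.0512 -0.0444 -0.0376] z [0.1381 0.1405 0.1429]
wrist short x -0.06 1542 y [-0.0568 -0.0438 -0.0316] z [0.1278 0.1437 0.1491]
wrist short x -0.055 1305 y [-0.0571 -0.0438 -0.0312] z [0.1385 0.147  0.1494]
wrist short x -0.05 1294 y [-0.0572 -0.0439 -0.0312] z [0.1389 0.1469 0.1493]
wrist short x -0.045 1307 y [-0.0572 -0.0439 -0.0313] z [0.1388 0.1469 0.1495]
```

View pics/v1.png

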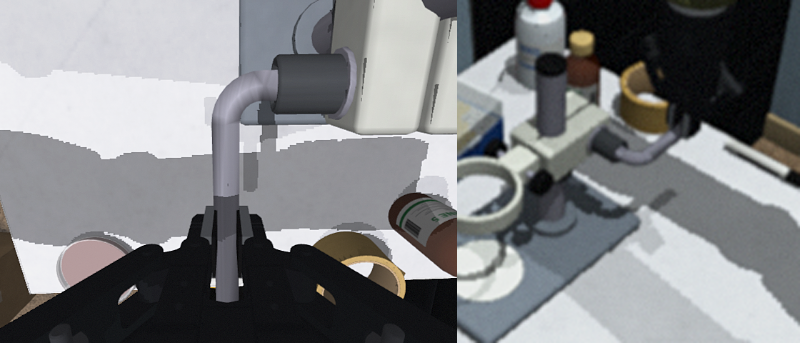

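The wrist view shows the short arm in the screw head (about 275,85) up to its bend, with the long arm held in the fingers (225,210). The push-back force shows that it has reached the socket floor. Next I turn the screw along an arc.

>>> move_arm(
  increments=[
    {"dx": 0.0003,"dy": -0.0005,"dz": 0.004,"ax": 0,"ay": 3,"az": 0,"gripper": 0},
    {"dx": 0.0003,"dy": 0,"dz": 0.004,"ax": 0,"ay": 3,"az": 0,"gripper": 0},
    {"dx": 0.0004,"dy": 0,"dz": 0.004,"ax": 0,"ay": 3,"az": 0,"gripper": 0},
    {"dx": 0.0003,"dy": 0,"dz": 0.004,"ax": 0,"ay": 3,"az": 0,"gripper": 0},
    {"dx": 0.0004,"dy": 0,"dz": 0.004,"ax": 0,"ay": 3,"az": 0,"gripper": 0},
    {"dx": 0,"dy": 0,"dz": 0,"ax": 0,"ay": 0,"az": 0,"gripper": 0},
  ],
)

```text
clock: 16.65
ee_pos: [0.5315, -0.1081, 0.1111]
tcp_rot: [[0.046, 0.999, 0.013], [0.964, -0.048, 0.261], [0.262, 0.0, -0.965]]
contact_force: [-5.4, -0.2, 4.9]
width: 0.0108
grip_force: 101.4
```

```bash
cat > ang.py <<'E'
from h import *
e,T=st(); print('stand',((e-O)@Ry).round(4),'tilt',np.degrees(np.arctan2(T[2,0],T[0:2,0]@Ry[:2,1])).round(2))
for n in ['wrist','side','scene']:
  im,q,ok=look(n)
  m=ok&(abs(q[...,0]+.085)<.006)&(q[...,2]>.05)&(q[...,2]<.15)
  k=m&(q[...,1]<-.065)&(q[...,1]>-.105)&(q[...,2]>.07); k&=abs(q[...,2]-np.median(q[k][:,2]))<.02
  if k.sum()>10:
    f=np.polyfit(q[k][:,1],q[k][:,2],1); print(n,k.sum(),'key angle',np.degrees(np.arctan(f[0])).round(1))
E
python3 ang.py
```

```text
t 16.65 p [ 0.5315 -0.1081  0.1111] q [ 0.73  0.41 -0.53  1.69 -0.07  1.14  0.21] F [-5.4 -0.2  4.9] M [-0.19  1.17  0.73] w 0.0108 g 101.4
stand [-0.0825 -0.1167  0.1111] tilt 15.16
wrist 3477 key angle 14.2
side 29 key angle 12.1
scene 73 key angle 14.8
```

>>> move_arm(
  increments=[
    {"dx": 0.0003,"dy": 0,"dz": 0.004,"ax": 0,"ay": 3,"az": 0,"gripper": 0},
    {"dx": 0.0003,"dy": 0,"dz": 0.004,"ax": 0,"ay": 3,"az": 0,"gripper": 0},
    {"dx": 0.0004,"dy": 0,"dz": 0.004,"ax": 0,"ay": 3,"az": 0,"gripper": 0},
    {"dx": 0.0003,"dy": 0,"dz": 0.004,"ax": 0,"ay": 3,"az": 0,"gripper": 0},
    {"dx": 0.0004,"dy": 0,"dz": 0.004,"ax": 0,"ay": 3,"az": 0,"gripper": 0},
    {"dx": 0.0003,"dy": 0,"dz": 0.004,"ax": 0,"ay": 3,"az": 0,"gripper": 0},
    {"dx": 0,"dy": 0,"dz": 0,"ax": 0,"ay": 0,"az": 0,"gripper": 0},
  ],
)

```text
clock: 17.5
ee_pos: [0.5321, -0.0973, 0.0899]
tcp_rot: [[0.04, 0.999, 0.026], [0.836, -0.048, 0.547], [0.547, 0.0, -0.837]]
contact_force: [-7.0, -1.5, 7.3]
width: 0.0107
grip_force: 101.7
```

```bash
python3 ang.py
```

```text
t 17.5 p [ 0.5321 -0.0973  0.0899] q [ 0.89  0.57 -0.57  1.65 -0.27  1.2   0.44] F [-7.  -1.5  7.3] M [-0.21  1.04  1.12] w 0.0107 g 101.7
stand [-0.0824 -0.1058  0.0899] tilt 33.18
wrist 3883 key angle 31.9
side 25 key angle 25.7
scene 62 key angle 26.2
```

>>> move_arm(
  increments=[
    {"dx": 0.0003,"dy": 0,"dz": 0.004,"ax": 0,"ay": 3,"az": 0,"gripper": 0},
    {"dx": 0.0002,"dy": 0,"dz": 0.0027,"ax": 0,"ay": 2,"az": 0,"gripper": 0},
    {"dx": 0,"dy": 0,"dz": 0,"ax": 0,"ay": 0,"az": 0,"gripper": 0},
  ],
)

```text
clock: 17.95
ee_pos: [0.5324, -0.0933, 0.0849]
tcp_rot: [[0.037, 0.999, 0.03], [0.786, -0.047, 0.616], [0.617, 0.001, -0.787]]
contact_force: [-7.4, -2.2, 8.6]
width: 0.0106
grip_force: 101.8
```

```bash
python3 ang.py
```

```text
t 17.95 p [ 0.5324 -0.0933  0.0849] q [ 0.92  0.63 -0.59  1.64 -0.31  1.22  0.49] F [-7.4 -2.2  8.6] M [-0.24  0.94  1.31] w 0.0106 g 101.8
stand [-0.0824 -0.1018  0.0849] tilt 38.1
wrist 4049 key angle 36.3
side 28 key angle 20.5
scene 59 key angle 28.5
```

>>> move_arm(
  increments=[
    {"dx": 0.0002,"dy": 0,"dz": 0.0027,"ax": 0,"ay": 2,"az": 0,"gripper": 0},
    {"dx": 0,"dy": 0,"dz": 0,"ax": 0,"ay": 0,"az": 0,"gripper": 0},
  ],
)

```text
clock: 18.3
ee_pos: [0.5325, -0.0916, 0.0831]
tcp_rot: [[0.035, 0.999, 0.031], [0.765, -0.047, 0.643], [0.643, 0.001, -0.766]]
contact_force: [-7.0, -3.8, 9.4]
width: 0.0103
grip_force: 101.9
```

>>> move_arm(
  increments=[
    {"dx": 0.0002,"dy": 0,"dz": 0.0027,"ax": 0,"ay": 2,"az": 0,"gripper": 0},
    {"dx": 0,"dy": 0,"dz": 0,"ax": 0,"ay": 0,"az": 0,"gripper": 0},
    {"dx": 0,"dy": 0,"dz": 0,"ax": 0,"ay": 0,"az": 0,"gripper": 0},
  ],
)

```text
clock: 18.6
ee_pos: [0.5328, -0.0905, 0.0818]
tcp_rot: [[0.034, 0.999, 0.033], [0.743, -0.047, 0.667], [0.668, 0.002, -0.744]]
contact_force: [-8.8, -6.5, 13.8]
width: 0.0106
grip_force: 102.6
```

```bash
python3 ang.py
```

```text
t 18.6 p [ 0.5328 -0.0905  0.0818] q [ 0.94  0.67 -0.6   1.62 -0.34  1.24  0.52] F [-8.8 -6.5 13.8] M [-0.2   1.13  1.64] w 0.0106 g 102.6
stand [-0.0821 -0.099   0.0818] tilt 41.92
wrist 4117 key angle 38.9
side 32 key angle 20.2
scene 59 key angle 26.9
```

>>> move_arm(
  increments=[
    {"dx": 0.0002,"dy": 0,"dz": 0.003,"ax": 0,"ay": 2,"az": 0,"gripper": 0},
    {"dx": 0,"dy": 0,"dz": 0.002,"ax": 0,"ay": 0,"az": 0,"gripper": 0},
    {"dx": 0,"dy": 0,"dz": 0,"ax": 0,"ay": 0,"az": 0,"gripper": 0},
  ],
)

```text
clock: 19.05
ee_pos: [0.5335, -0.0885, 0.0793]
tcp_rot: [[0.032, 0.999, 0.036], [0.72, -0.048, 0.692], [0.693, 0.004, -0.721]]
contact_force: [-13.1, -12.2, 24.3]
width: 0.0105
grip_force: 104.4
```

```bash
python3 ang.py; python3 -c "
import cv2,glob,os
b=[]
for n,c in(('wrist',(0,480,0,640)),('scene',(140,300,280,440))):
    f=max(glob.glob('pics/%s*.png'%n),key=os.path.getmtime); b.append(cv2.resize(cv2.imread(f)[c[0]:c[1],c[2]:c[3]],(400,400)))
cv2.imwrite('pics/v2.png',cv2.hconcat(b))"
```

```text
t 19.05 p [ 0.5335 -0.0885  0.0793] q [ 0.96  0.69 -0.6   1.62 -0.36  1.25  0.54] F [-13.1 -12.2  24.3] M [0.45 1.42 2.35] w 0.0105 g 104.4
stand [-0.0814 -0.097   0.0793] tilt 43.85
wrist 4130 key angle 40.2
side 35 key angle 15.5
scene 60 key angle 24.4
```

View pics/v2.png

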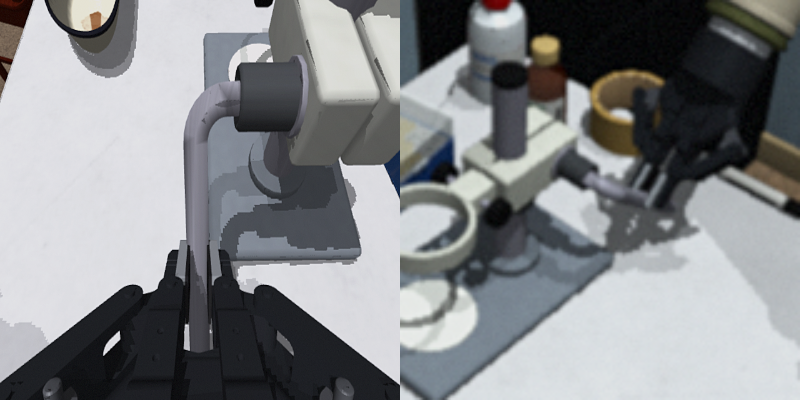

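The key is still seated, with the long arm down to about 40°. The reaction force is rising steeply, so the screw is up solid. I'll relax the press and draw the key out.

>>> move_arm(
  increments=[
    {"dx": 0,"dy": -0.001,"dz": -0.003,"ax": 0,"ay": -2,"az": 0,"gripper": 0},
    {"dx": -0.0002,"dy": -0.001,"dz": -0.0035,"ax": 0,"ay": -2,"az": 0,"gripper": 0},
    {"dx": -0.0002,"dy": -0.001,"dz": -0.0027,"ax": 0,"ay": -2,"az": 0,"gripper": 0},
    {"dx": 0,"dy": 0,"dz": 0,"ax": 0,"ay": 0,"az": 0,"gripper": 0},
  ],
)

```text
clock: 19.6
ee_pos: [0.5311, -0.0925, 0.0849]
tcp_rot: [[0.035, 0.999, 0.033], [0.79, -0.047, 0.612], [0.613, 0.005, -0.79]]
contact_force: [3.7, -1.1, 3.0]
width: 0.0104
grip_force: 101.0
```

```bash
python3 ang.py
```

```text
t 19.6 p [ 0.5311 -0.0925  0.0849] q [ 0.92  0.62 -0.59  1.64 -0.31  1.21  0.49] F [ 3.7 -1.1  3. ] M [-0.5  -0.56 -0.43] w 0.0104 g 101.0
stand [-0.0836 -0.1011  0.0849] tilt 37.78
wrist 4115 key angle 36.8
side 25 key angle 28.2
scene 56 key angle 25.9
```

>>> move_arm(
  increments=[
    {"dx": 0,"dy": -0.003,"dz": 0,"ax": 0,"ay": 0,"az": 0,"gripper": 0},
    {"dx": 0,"dy": -0.004,"dz": 0,"ax": 0,"ay": 0,"az": 0,"gripper": 0},
    {"dx": 0,"dy": -0.005,"dz": 0,"ax": 0,"ay": 0,"az": 0,"gripper": 0},
    {"dx": 0,"dy": -0.005,"dz": 0,"ax": 0,"ay": 0,"az": 0,"gripper": 0},
    {"dx": 0,"dy": -0.005,"dz": 0,"ax": 0,"ay": 0,"az": 0,"gripper": 0},
    {"dx": 0,"dy": -0.005,"dz": 0,"ax": 0,"ay": 0,"az": 0,"gripper": 0},
    {"dx": 0,"dy": -0.006,"dz": 0,"ax": 0,"ay": 0,"az": 0,"gripper": 0},
    {"dx": 0,"dy": -0.008,"dz": 0,"ax": 0,"ay": 0,"az": 0,"gripper": 0},
    {"dx": 0,"dy": -0.01,"dz": 0,"ax": 0,"ay": 0,"az": 0,"gripper": 0},
    {"dx": 0,"dy": 0,"dz": 0,"ax": 0,"ay": 0,"az": 0,"gripper": 0},
  ],
)

```text
clock: 20.75
ee_pos: [0.4762, -0.0894, 0.0826]
tcp_rot: [[0.039, 0.999, 0.027], [0.787, -0.047, 0.615], [0.616, -0.002, -0.788]]
contact_force: [-0.1, -0.9, -3.3]
width: 0.0104
grip_force: 102.1
```

```bash
python3 -c "
from h import *
go([.42,-.09,.2],RB)
im=grab('wrist');p=cloud(im);ok=im['depth']>0
# dish from scene
im=grab('scene');p=cloud(im);c=im['pixels'].astype(int);ok=im['depth']>0
m=ok&(p[...,0]>.3)&(p[...,0]<.45)&(p[...,1]>.12)&(p[...,1]<.42)
for y in np.arange(.15,.41,.025):
  k=m&(abs(p[...,1]-y)<.005); r=p[k&(p[...,2]>.04)]; fl=p[k&(p[...,2]<.02)&(p[...,2]>.003)]
  print(round(y,3),'rim x',r[:,0].min().round(3),r[:,0].max().round(3),'floor x',(fl[:,0].min().round(3),fl[:,0].max().round(3),len(fl)) if len(fl) else None)
"
```

```text
t 20.75 p [ 0.4762 -0.0894  0.0826] q [ 1.    0.54 -0.6   1.77 -0.34  1.2   0.55] F [-0.1 -0.9 -3.3] M [-1.08  0.08  0.01] w 0.0104 g 102.1
shift now [ 0.0697 -0.0564 -0.0944] then turn [-1.400e-01 -3.803e+01 -3.000e-02]
0.15 rim x 0.375 0.432 floor x None
0.175 rim x 0.351 0.438 floor x (np.float64(0.323), np.float64(0.423), 104)
0.2 rim x 0.34 0.438 floor x (np.float64(0.317), np.float64(0.427), 59)
0.225 rim x 0.33 0.437 floor x (np.float64(0.342), np.float64(0.429), 59)
0.25 rim x 0.325 0.436 floor x (np.float64(0.337), np.float64(0.428), 46)
0.275 rim x 0.323 0.437 floor x (np.float64(0.337), np.float64(0.426), 43)
0.3 rim x 0.325 0.435 floor x (np.float64(0.314), np.float64(0.426), 45)
0.325 rim x 0.33 0.434 floor x (np.float64(0.305), np.float64(0.423), 50)
0.35 rim x 0.339 0.432 floor x (np.float64(0.338), np.float64(0.419), 53)
0.375 rim x 0.353 0.428 floor x (np.float64(0.327), np.float64(0.408), 40)
0.4 rim x 0.381 0.415 floor x (np.float64(0.406), np.float64(0.43), 2)
```

>>> move_arm(
  increments=[
    {"dx": 0,"dy": -0.01,"dz": 0,"ax": 0,"ay": -7.4,"az": 0,"gripper": 0},
    {"dx": 0,"dy": -0.01,"dz": 0,"ax": 0,"ay": -7.4,"az": 0,"gripper": 0},
    {"dx": 0,"dy": -0.01,"dz": 0,"ax": 0,"ay": -7.4,"az": 0,"gripper": 0},
    {"dx": 0,"dy": 0,"dz": 0,"ax": 0,"ay": -7.4,"az": 0,"gripper": 0},
    {"dx": 0,"dy": 0,"dz": 0,"ax": 0,"ay": -7.4,"az": 0,"gripper": 0},
    {"dx": 0,"dy": 0,"dz": -0.02,"ax": 0,"ay": 0,"az": 0,"gripper": 0},
    {"dx": 0,"dy": 0,"dz": -0.02,"ax": 0,"ay": 0,"az": 0,"gripper": 0},
    {"dx": 0,"dy": 0,"dz": -0.02,"ax": 0,"ay": 0,"az": 0,"gripper": 0},
    {"dx": 0,"dy": 0,"dz": -0.02,"ax": 0,"ay": 0,"az": 0,"gripper": 0},
    {"dx": 0,"dy": 0,"dz": -0.02,"ax": 0,"ay": 0,"az": 0,"gripper": 0},
    {"dx": 0,"dy": 0,"dz": 0,"ax": 0,"ay": 0,"az": 0,"gripper": 0},
  ],
)

```text
clock: 21.95
ee_pos: [0.4498, -0.0893, 0.1858]
tcp_rot: [[0.046, 0.999, 0.005], [0.999, -0.046, 0.017], [0.017, 0.005, -1.0]]
contact_force: [-0.1, 0.1, -2.9]
width: 0.0106
grip_force: 102.1
```

```bash
python3 -c "
from h import *
go([.402,.281,.182],RB)"
```

```text
t 21.95 p [ 0.4498 -0.0893  0.1858] q [ 0.69  0.09 -0.58  1.85  0.03  1.21  0.06] F [-0.1  0.1 -2.9] M [-0.04 -0.01 -0.01] w 0.0106 g 102.1
shift now [ 0.3676 -0.0649  0.0096] then turn [ 0.26 -0.96  0.09]
```

>>> move_arm(
  increments=[
    {"dx": 0.0245,"dy": 0,"dz": 0,"ax": 0,"ay": 0,"az": 0,"gripper": 0},
    {"dx": 0.0245,"dy": 0,"dz": 0,"ax": 0,"ay": 0,"az": 0,"gripper": 0},
    {"dx": 0.0245,"dy": 0,"dz": 0,"ax": 0,"ay": 0,"az": 0,"gripper": 0},
    {"dx": 0.0245,"dy": 0,"dz": 0,"ax": 0,"ay": 0,"az": 0,"gripper": 0},
    {"dx": 0.0245,"dy": -0.004,"dz": 0,"ax": 0,"ay": 0,"az": 0,"gripper": 0},
    {"dx": 0.0245,"dy": -0.005,"dz": 0,"ax": 0,"ay": 0,"az": 0,"gripper": 0},
    {"dx": 0.0245,"dy": -0.007,"dz": 0,"ax": 0,"ay": 0,"az": 0,"gripper": 0},
    {"dx": 0.0245,"dy": -0.007,"dz": 0,"ax": 0,"ay": 0,"az": 0,"gripper": 0},
    {"dx": 0.0245,"dy": -0.007,"dz": 0,"ax": 0,"ay": 0,"az": 0,"gripper": 0},
    {"dx": 0.0245,"dy": -0.007,"dz": 0,"ax": 0,"ay": 0,"az": 0,"gripper": 0},
    {"dx": 0.0245,"dy": -0.007,"dz": 0,"ax": 0,"ay": 0,"az": 0,"gripper": 0},
    {"dx": 0.0245,"dy": -0.007,"dz": 0,"ax": 0,"ay": 0,"az": 0,"gripper": 0},
    {"dx": 0.0245,"dy": -0.007,"dz": 0,"ax": 0,"ay": 0,"az": 0,"gripper": 0},
    {"dx": 0.0245,"dy": -0.007,"dz": 0,"ax": 0,"ay": 0,"az": 0,"gripper": 0},
    {"dx": 0.0245,"dy": 0,"dz": 0,"ax": 0,"ay": 0,"az": 0,"gripper": 0},
    {"dx": 0,"dy": 0,"dz": 0,"ax": 0,"ay": 0,"az": 0,"gripper": 0},
  ],
)

```text
clock: 23.55
ee_pos: [0.3986, 0.284, 0.1889]
tcp_rot: [[0.042, 0.999, -0.001], [0.999, -0.042, 0.02], [0.02, -0.002, -1.0]]
contact_force: [-0.3, 0.8, -3.5]
width: 0.0105
grip_force: 102.0
```

>>> move_arm(
  increments=[
    {"dx": 0,"dy": 0,"dz": 0,"ax": 0,"ay": 0,"az": -8.4,"gripper": 0},
    {"dx": 0,"dy": 0,"dz": 0,"ax": 0,"ay": 0,"az": -8.4,"gripper": 0},
    {"dx": 0,"dy": 0,"dz": 0,"ax": 0,"ay": 0,"az": -8.4,"gripper": 0},
    {"dx": 0,"dy": 0,"dz": 0,"ax": 0,"ay": 0,"az": -8.4,"gripper": 0},
    {"dx": 0,"dy": 0,"dz": 0,"ax": 0,"ay": 0,"az": -8.4,"gripper": 0},
    {"dx": 0,"dy": 0,"dz": 0,"ax": 0,"ay": 0,"az": -8.4,"gripper": 0},
    {"dx": 0,"dy": 0,"dz": 0,"ax": 0,"ay": 0,"az": -8.4,"gripper": 0},
    {"dx": 0,"dy": 0,"dz": 0,"ax": 0,"ay": 0,"az": -8.4,"gripper": 0},
    {"dx": 0,"dy": 0,"dz": 0,"ax": 0,"ay": 0,"az": -8.4,"gripper": 0},
    {"dx": 0,"dy": 0,"dz": 0,"ax": 0,"ay": 0,"az": -8.4,"gripper": 0},
    {"dx": 0,"dy": 0,"dz": 0,"ax": 0,"ay": 0,"az": -8.4,"gripper": 0},
    {"dx": 0,"dy": 0,"dz": 0,"ax": 0,"ay": 0,"az": -8.4,"gripper": 0},
    {"dx": 0,"dy": 0,"dz": 0,"ax": 0,"ay": 0,"az": -8.4,"gripper": 0},
    {"dx": 0,"dy": 0,"dz": 0,"ax": 0,"ay": 0,"az": -8.4,"gripper": 0},
    {"dx": 0,"dy": 0,"dz": 0,"ax": 0,"ay": 0,"az": -8.4,"gripper": 0},
    {"dx": 0,"dy": 0,"dz": 0,"ax": 0,"ay": 0,"az": -8.4,"gripper": 0},
    {"dx": 0,"dy": 0,"dz": 0,"ax": 0,"ay": 0,"az": -8.4,"gripper": 0},
    {"dx": 0,"dy": 0,"dz": 0,"ax": 0,"ay": 0,"az": -8.4,"gripper": 0},
    {"dx": 0,"dy": 0,"dz": 0,"ax": 0,"ay": 0,"az": -8.4,"gripper": 0},
    {"dx": 0,"dy": 0,"dz": 0,"ax": 0,"ay": 0,"az": -8.4,"gripper": 0},
  ],
)

```text
clock: 25.55
ee_pos: [0.4001, 0.2798, 0.1887]
tcp_rot: [[-0.248, -0.969, -0.001], [-0.969, 0.248, 0.017], [-0.017, 0.005, -1.0]]
contact_force: [0.8, 0.5, -3.0]
width: 0.0108
grip_force: 102.0
```

>>> move_arm(
  increments=[
    {"dx": 0,"dy": 0,"dz": 0,"ax": 0,"ay": 0,"az": -8.4,"gripper": 0},
    {"dx": 0,"dy": 0,"dz": 0,"ax": 0,"ay": 0,"az": -8.4,"gripper": 0},
    {"dx": 0,"dy": 0,"dz": 0,"ax": 0,"ay": 0,"az": 0,"gripper": 0},
  ],
)

```text
clock: 25.85
ee_pos: [0.4001, 0.2799, 0.1887]
tcp_rot: [[0.039, -0.999, -0.001], [-0.999, -0.039, 0.017], [-0.017, 0.0, -1.0]]
contact_force: [1.6, -0.2, -2.6]
width: 0.0105
grip_force: 102.0
```

```bash
python3 -c "
from h import *
e,T=st();print(T.round(3))
f=grab('wrist');im=grab('scene');p=cloud(im);ok=im['depth']>0
m=ok&(p[...,2]>.15)&(p[...,2]<.215)&(p[...,0]<.47)&(p[...,0]>.3)&(p[...,1]>.15)&(p[...,1]<.42)
for y in np.arange(.18,.38,.02):
  k=m&(abs(p[...,1]-y)<.004)
  if k.sum(): print('y',y.round(3),k.sum(),'x',np.percentile(p[k][:,0],[2,50,98]).round(3),'z',np.percentile(p[k][:,2],[2,50,98]).round(3))
cv2.imwrite('pics/v3.png',cv2.resize(cv2.hconcat([f['pixels'][:,:,::-1],im['pixels'][:,:,::-1]]),(800,300)))
"
```

```text
t 25.85 p [0.4001 0.2799 0.1887] q [ 0.5   0.5  -1.49  1.77  0.5   1.34  2.09] F [ 1.6 -0.2 -2.6] M [ 0.1  -0.05 -0.02] w 0.0105 g 102.0
[[ 0.039 -0.999 -0.001]
 [-0.999 -0.039  0.017]
 [-0.017  0.    -1.   ]]
y 0.2 52 x [0.347 0.366 0.394] z [0.19  0.196 0.199]
y 0.22 14 x [0.393 0.397 0.404] z [0.188 0.197 0.199]
y 0.24 15 x [0.397 0.401 0.406] z [0.196 0.198 0.201]
y 0.28 27 x [0.381 0.384 0.406] z [0.195 0.202 0.214]
y 0.3 40 x [0.392 0.396 0.405] z [0.189 0.199 0.202]
y 0.32 41 x [0.391 0.396 0.405] z [0.192 0.2   0.202]
y 0.34 50 x [0.391 0.396 0.405] z [0.192 0.2   0.202]
```

View pics/v3.png

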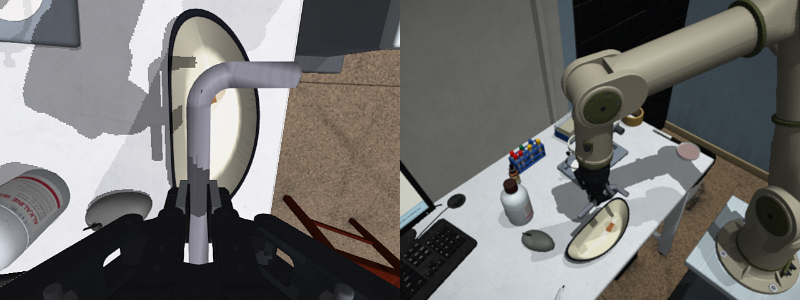

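Wrist view: the key hangs over the dish with its long arm along the dish and its short arm towards the robot (250,75), and the scene view agrees. Joint 3 is near its limit, so I'll descend in stages.

>>> move_arm(
  increments=[
    {"dx": 0,"dy": 0,"dz": 0.01,"ax": 0,"ay": 0,"az": 0,"gripper": 0},
    {"dx": 0,"dy": 0,"dz": 0.01,"ax": 0,"ay": 0,"az": 0,"gripper": 0},
    {"dx": 0,"dy": 0,"dz": 0.01,"ax": 0,"ay": 0,"az": 0,"gripper": 0},
    {"dx": 0,"dy": 0,"dz": 0,"ax": 0,"ay": 0,"az": 0,"gripper": 0},
  ],
)

```text
clock: 26.35
ee_pos: [0.3996, 0.2802, 0.1578]
tcp_rot: [[0.037, -0.999, -0.001], [-0.999, -0.037, 0.016], [-0.016, 0.001, -1.0]]
contact_force: [-0.2, -0.2, -3.3]
width: 0.0105
grip_force: 102.0
```

```bash
python3 -c "
from h import *
e,T=st()"
```

```text
t 26.35 p [0.3996 0.2802 0.1578] q [ 0.47  0.52 -1.44  1.81  0.53  1.29  2.06] F [-0.2 -0.2 -3.3] M [ 0.04 -0.    0.05] w 0.0105 g 102.0
```

>>> move_arm(
  increments=[
    {"dx": 0,"dy": 0,"dz": 0.013,"ax": 0,"ay": 0,"az": 0,"gripper": 0},
    {"dx": 0,"dy": 0,"dz": 0.013,"ax": 0,"ay": 0,"az": 0,"gripper": 0},
    {"dx": 0,"dy": 0,"dz": 0.013,"ax": 0,"ay": 0,"az": 0,"gripper": 0},
    {"dx": 0,"dy": 0,"dz": 0.013,"ax": 0,"ay": 0,"az": 0,"gripper": 0},
    {"dx": 0,"dy": 0,"dz": 0.013,"ax": 0,"ay": 0,"az": 0,"gripper": 0},
    {"dx": 0,"dy": 0,"dz": 0.013,"ax": 0,"ay": 0,"az": 0,"gripper": 0},
    {"dx": 0,"dy": 0,"dz": 0.012,"ax": 0,"ay": 0,"az": 0,"gripper": 0},
    {"dx": 0,"dy": 0,"dz": 0.01,"ax": 0,"ay": 0,"az": 0,"gripper": 0},
    {"dx": 0,"dy": 0,"dz": 0.01,"ax": 0,"ay": 0,"az": 0,"gripper": 0},
    {"dx": 0,"dy": 0,"dz": 0,"ax": 0,"ay": 0,"az": 0,"gripper": 0},
  ],
)

```text
clock: 27.35
ee_pos: [0.3999, 0.2824, 0.0485]
tcp_rot: [[0.037, -0.999, -0.001], [-0.999, -0.037, 0.017], [-0.017, 0.0, -1.0]]
contact_force: [-0.1, -0.8, -2.7]
width: 0.0107
grip_force: 101.9
```

```bash
python3 -c "
from h import *
e,T=st()"
```

```text
t 27.35 p [0.3999 0.2824 0.0485] q [ 0.33  0.63 -1.28  1.92  0.68  1.1   1.96] F [-0.1 -0.8 -2.7] M [0.05 0.01 0.02] w 0.0107 g 101.9
```

>>> move_arm(
  increments=[
    {"dx": 0,"dy": 0,"dz": 0.006,"ax": 0,"ay": 0,"az": 0,"gripper": 0},
    {"dx": 0,"dy": 0,"dz": 0.006,"ax": 0,"ay": 0,"az": 0,"gripper": 0},
    {"dx": 0,"dy": 0,"dz": 0.006,"ax": 0,"ay": 0,"az": 0,"gripper": 0},
    {"dx": 0,"dy": 0,"dz": 0,"ax": 0,"ay": 0,"az": 0,"gripper": 0},
  ],
)

```text
clock: 27.75
ee_pos: [0.4021, 0.2843, 0.0323]
tcp_rot: [[0.037, -0.999, 0.004], [-0.999, -0.037, 0.02], [-0.019, -0.005, -1.0]]
contact_force: [5.3, 1.8, 5.4]
width: 0.0101
grip_force: 103.0
```

>>> move_arm(
  increments=[
    {"dx": 0,"dy": 0,"dz": 0.005,"ax": 0,"ay": 0,"az": 0,"gripper": 0},
    {"dx": 0,"dy": 0,"dz": 0,"ax": 0,"ay": 0,"az": 0,"gripper": 0},
  ],
)

```text
clock: 27.95
ee_pos: [0.4024, 0.2851, 0.0277]
tcp_rot: [[0.037, -0.999, 0.005], [-0.999, -0.037, 0.021], [-0.021, -0.005, -1.0]]
contact_force: [5.7, 4.8, 3.2]
width: 0.0104
grip_force: 103.4
```

>>> move_arm(
  increments=[
    {"dx": 0,"dy": 0,"dz": 0,"ax": 0,"ay": 0,"az": 0,"gripper": 0.2},
    {"dx": 0,"dy": 0,"dz": 0,"ax": 0,"ay": 0,"az": 0,"gripper": 0.28},
    {"dx": 0,"dy": 0,"dz": 0,"ax": 0,"ay": 0,"az": 0,"gripper": 0.3},
    {"dx": 0,"dy": 0,"dz": 0,"ax": 0,"ay": 0,"az": 0,"gripper": 0.3},
    {"dx": 0,"dy": 0,"dz": 0,"ax": 0,"ay": 0,"az": 0,"gripper": 0.3},
    {"dx": 0,"dy": 0,"dz": -0.005,"ax": 0,"ay": 0,"az": 0,"gripper": 0.3},
  ],
)

```text
clock: 28.55
ee_pos: [0.4001, 0.2828, 0.0314]
tcp_rot: [[0.037, -0.999, -0.0], [-0.999, -0.037, 0.017], [-0.017, -0.0, -1.0]]
contact_force: [0.0, -0.3, -0.8]
width: 0.0255
grip_force: 0.0
```

>>> move_arm(
  increments=[
    {"dx": 0,"dy": 0,"dz": -0.01,"ax": 0,"ay": 0,"az": 0,"gripper": 0.3},
    {"dx": 0,"dy": 0,"dz": -0.015,"ax": 0,"ay": 0,"az": 0,"gripper": 0.3},
    {"dx": 0,"dy": 0,"dz": -0.015,"ax": 0,"ay": 0,"az": 0,"gripper": 0.3},
    {"dx": 0,"dy": 0,"dz": -0.015,"ax": 0,"ay": 0,"az": 0,"gripper": 0.3},
    {"dx": 0,"dy": 0,"dz": -0.015,"ax": 0,"ay": 0,"az": 0,"gripper": 0.3},
    {"dx": 0,"dy": 0,"dz": -0.015,"ax": 0,"ay": 0,"az": 0,"gripper": 0.3},
    {"dx": 0,"dy": 0,"dz": 0,"ax": 0,"ay": 0,"az": 0,"gripper": 0.3},
  ],
)

```text
clock: 29.25
ee_pos: [0.4013, 0.2826, 0.1191]
tcp_rot: [[0.037, -0.999, 0.004], [-0.999, -0.037, 0.019], [-0.019, -0.004, -1.0]]
contact_force: [0.6, -0.2, 0.3]
width: 0.0257
grip_force: 0.0
```

```bash
python3 -c "
from h import *
e,T=st()
f=grab('wrist');im=grab('scene')
p=cloud(f);c=f['pixels'].astype(int);hsv=cv2.cvtColor(f['pixels'],cv2.COLOR_RGB2HSV)
m=(f['depth']>0)&(hsv[...,1]<45)&(c.sum(-1)<480)&(c.sum(-1)>150)&(abs(p[...,0]-.38)<.06)&(abs(p[...,1]-.27)<.13)&(p[...,2]>.008)&(p[...,2]<.08)
k,l,s,_=cv2.connectedComponentsWithStats(m.astype(np.uint8)); i=1+np.argmax(s[1:,4]); q=p[l==i]; print(s[i],q.min(0).round(3),q.max(0).round(3))
cv2.imwrite('pics/v4.png',cv2.resize(cv2.hconcat([f['pixels'][:,:,::-1],cv2.resize(im['pixels'][280:460,220:460,::-1],(640,480))]),(800,300)))
"
```

```text
t 29.25 p [0.4013 0.2826 0.1191] q [ 0.42  0.56 -1.39  1.86  0.58  1.21  2.03] F [ 0.6 -0.2  0.3] M [-0.03 -0.03 -0.  ] w 0.0257 g 0.0
[  304     0   138   336 18358] [0.326 0.148 0.008] [0.411 0.35  0.045]
```

View pics/v4.png

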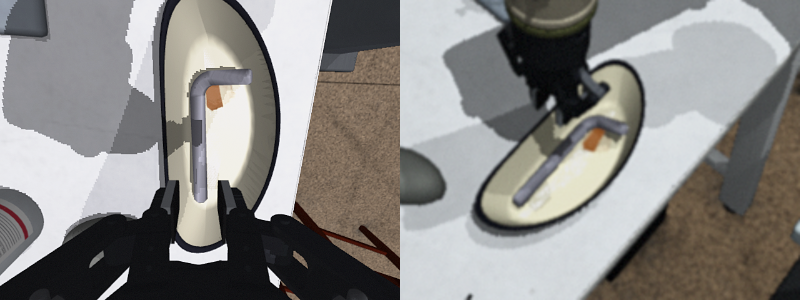

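Both views show the key lying in the hollow of the dish: bend at (205,80), long tip at (200,195) and short tip at (245,75). The hand is clear, so I'm handing in.

```bash
python3 -c "
from h import *
print(manip.sign_off())"
```

```text
the job is handed in; nothing more can be done
None
```

I handed the job in at about 29 s of the 72 s limit. The key was laid flat and let go, seated short-arm-first, and pressed until the force rose sharply at about 40° of key angle, so I judge the screw solid. It now lies in the kidney dish with the hand clear. No knocks showed in the force readings, but the hand-in gave no verdict and the screw's own angle could not be read directly.

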